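# Slide the specimen carrier off the viewing block's edge and load it under the stage clip

## Task

Take the thin specimen carrier to the inspection stage: it lies between rails where it cannot be gripped, so first push it along the lit viewing block until its orange end sticks out well past the block's near edge, then grip that end across its width and lift the carrier off. Slide its other end flat under the stage's spring clip until it is fully home against the stop, and let go. Do not drop the carrier, and leave the dish, bottle and slide box where they are.

Things in the scene. Friction and masses are not known exactly. Their poses are not given: they have to be found in the camera images.
- carrier_center (a point): centre (half-way up) of the specimen carrier: aluminium plate 120 x 60 x 4 mm, about 85 g, two round green windows on top, orange patch at its near (-x) end. x axis: along the 120 mm length, from the orange end to the far end; z up. It starts flat in the block's channel, orange end 10 to 30 mm inside the near edge. Push its far end; it tips off if its centre passes the edge.
- carrier: the same carrier plate as carrier_center; this origin is at the centre of its underside.
- block_edge (a point): middle of the viewing block's near top edge, at the height of the surface the carrier lies on (48 to 60 mm above the table). x axis: from this edge along the channel, away from the robot; z up. The flat top reaches 220 mm along +x. Nothing stands in front of this edge.
- block: fixed black, green-lit viewing block 220 x 96 mm on steel feet; origin 60 mm below its top, 70 mm along +x from the near edge. Along both sides run 10 mm wide aluminium rails, 6 mm above the top, inner faces 76 mm apart, from 20 mm past the near edge to the far edge; the channel is open at both ends.
- stage_stop (a point): foot of the stage's end stop: middle of the stop's near face, at the height of the stage's top (48 to 60 mm above the table). x axis: direction in which the carrier slides home; z up. The stop stands 8 mm above the top. Home: the carrier's far end touches the stop, its centre at x = -60 mm, and its orange end sticks out 40 mm past the stage's near edge (at x = -80 mm).
- stage: fixed white stage block 110 mm wide on steel feet, nothing in front of it; origin 60 mm below its top, 45 mm before the stop face. Two black side guides, 8 mm above the top, inner faces 64 mm apart, run from the stop to 56 mm before it, then flare outwards to about 78 mm before it.
- clip_bar (a point): lowest cross bar (3 mm wire) of the spring clip: a dark wire loop 24 mm wide hinged on the stop. The bar is 35 mm before the stop, its underside 2 mm above the stage when empty; from it the wire turns up to a red lip 65 mm before the stop, 10 mm above the stage, so a carrier slid in level (not nose up: it jams) lifts it, at 3 to 8 N of push. At the stop the resistance turns hard.
- clip (a joint): lift angle of the spring clip (rad): 0 empty and down, about 0.045 with the carrier beneath it; it springs back.
- dish: bystander: round lidded dish 64 mm across, 17 mm high; origin at the centre of its underside.
- bottle: bystander: small amber bottle 36 mm across, 65 mm high; origin at the centre of its underside.
- slidebox: bystander: blue box 85 x 50 x 32 mm; origin at the centre of its underside.
Things that resemble listed ones, but are neither listed nor needed, are in the scene too. Leave any pink look-alike of the carrier alone.

How it is judged:
By the outcome, as a careful person would: the job done as asked, in the order asked, and still so for the second after the job is handed in, with the robot touching nothing.
It also fails if it takes over 58 s, if anything falls off the work surface, if the arm or the gripper's body presses on something with over 40 N, if the wrist force passes 120 N, or if a joint passes its speed limit or range.

## Robot

A 6-joint arm with a two-finger parallel gripper is mounted at the origin on the work surface. World frame = base frame: x ahead of the robot, y to its left, z up, the work surface at z = 0. Lengths are in m, angles in rad, forces in N, time in s.
With the tool pointing down it reaches from about 0.35 to 1 m from the base axis. Payload 7.1 kg.
Tool frame: the origin (TCP) lies on the centre line of the jaws, within the pads' length; the fingertips stand 17 mm ahead of it and the grasp point (between the pads) lies 2 mm behind it; z points along the fingers, y is the direction in which the jaws open and shut (so a half turn about z gives the same grasp; the last joint's range is limited). The gripper opens to 85 mm and grips with 20 to 120 N. Pads are 22 mm wide; open, the fingers measure 114 mm over their backs; the gripper's body (76 mm by 85 mm) begins 54 mm behind the grasp point. The pads swing forward as they close: fully open they stand 13 mm farther back than shut.
Start: joints at [1.276, 0.423, 1.63, -0, 1.089, -0.019], TCP at [0.17, 0.601, 0.248] pointing down, gripper open.
Joint ranges: [-3, 3], [-0.9, 2.11], [0.09, 2.58], [-1.31, 4.45], [0.11, 2.69], [-2.54, 2.54]. Speed limits (rad/s): [2.39, 2.39, 3.01, 3.14, 3.14, 3.14].

## Interface

Orientations are given as a 3x3 rotation matrix whose columns are the frame's x, y, z axes.
In Python, from workcell import bot, optics, close_job gives the robot as it stands. The module is installed in compiled form; this text tells all that it offers.
- The arm moves only by the shell command python3 -m crank 'ROWS' [FORCE]. ROWS is JSON, one flat list of numbers, 7 for each row, row after row: the turn, a rotation vector about the world's x, y, z each as a share of 4 degrees, from -1 to 1, then the shift along the world's x, y, z each as a share of 0.04 m, from -1 to 1, then the opening, from 0 (shut) to 1 (fully open). A call has 1 to 12 rows; each row shifts and turns the commanded pose from where the row before left it; what a row does not reach is not made up. A row lasts 1/12 s, in which the tool goes at most 41.7 mm and 7.16 degrees, less where a joint would pass 70% of its speed; a pose out of reach is approached as far as the arm can. A call with a number of a shift or a turn outside -1 to 1 is refused whole. A call with a gripper value outside its range is refused whole. The fingers move at their own pace and stop on an object; FORCE is the grip in N (left out, the last holds). Time passes only in rows, so rows that do not move let the fingers close. It gives the time, the measured TCP pose, the force and the opening at its end, in the units of the state.
- bot.get_state(): the state, without advancing time (a new reading comes with each control period).
- optics.grab_frame(name): name is "scene" or "top" or "wrist"; returns a dict with "color" (420x560x3 uint8, red, green, blue), "fx", "fy", "cx", "cy" (pixels), "world_to_cam" (4x4, takes a point from world to camera coordinates); the wrist camera has in their place "tool_from_camera" (4x4, takes a point from camera to tool coordinates, whose origin is the TCP and whose axes are the flange's). Camera axes: x right, y up, looking along -z (the intrinsics and any distortion apply to the point x, -y, -z); pixel columns grow to the right and rows downward; lengths in m; the calibration is good to about 2 mm. A picture is of the moment at which its call begins: read the wrist's pose just before it. There is no depth.
- close_job(): hands the job in, once; it reports no verdict.
The state is a dict: "time_s": time; "joints": joint angles; "joint_vel": joint speeds; "tau": joint torques, N m; "eef_pos": TCP position; "eef_rot": TCP orientation; "force": force on the tool from outside, world axes, zero at the start; "wrist_torque": the same for the moment, N m; "finger_gap": finger opening in m.
Only numpy, scipy, OpenCV 4.12 (cv2) and the standard library are available. Lean on these libraries where they do the work, as an engineer would, in place of code of your own. Each camera call takes 0.05 s, during which the arm holds its last target.

## Working session

There is one attempt and no reset: what is moved stays moved. The work goes in short steps, Python scripts to look and compute and a shell command to move; the robot and the scene stay as the last step left them, time stands still between calls to the robot, and variables do not carry over. Pictures are saved under pics/ and viewed, and the job is handed in when it is done.

```bash
mkdir -p pics; ls; python3 - <<'E'
from workcell import bot, optics
import cv2,numpy as np
s=bot.get_state();print(s)
for n in ["scene","top","wrist"]:
    f=optics.grab_frame(n);cv2.imwrite(f"pics/{n}0.png",f["color"][:,:,::-1])
    print(n,f["fx"],f["fy"],f["cx"],f["cy"],np.round(f.get("world_to_cam",f.get("tool_from_camera")),4).tolist(),[k for k in f])
E
```

```text
pics
{'time_s': 0.0, 'joints': array([ 1.27603627e+00,  4.23866728e-01,  1.63070518e+00, -9.95843782e-06,
        1.08864136e+00, -1.89671819e-02]), 'joint_vel': array([-3.95623802e-04,  5.40093672e-04, -6.72760267e-04,  3.35034138e-05,
        1.62829173e-03,  9.79347671e-04]), 'tau': array([-1.76132260e-03, -5.57387531e+01, -2.81736481e+01, -6.93699963e-05,
        7.32476969e-03,  2.41504404e-05]), 'eef_pos': array([0.16999403, 0.60087379, 0.24752356]), 'eef_rot': array([[-9.62210848e-01,  2.72305106e-01, -4.62359931e-04],
       [ 2.72305497e-01,  9.62209594e-01, -1.55327515e-03],
       [ 2.19224065e-05, -1.62048135e-03, -9.99998687e-01]]), 'force': array([ 0.27067149, -0.0782319 ,  0.50434493]), 'wrist_torque': array([ 0.03350243, -0.02024458,  0.0365808 ]), 'finger_gap': 0.08524872816022604}
scene 392.5295048298945 392.5295048298945 275.08452149252736 211.116461620362 [[-0.9085, 0.4176, 0.018, 0.5089], [-0.3165, -0.7156, 0.6227, 0.1637], [0.2729, 0.56, 0.7823, -1.1222], [0.0, 0.0, 0.0, 1.0]] ['color', 'fx', 'fy', 'cx', 'cy', 'world_to_cam']
top 464.48344701085847 464.48344701085847 274.6953968840997 204.91629321301204 [[0.0184, -0.9998, 0.0084, 0.0219], [0.9933, 0.0193, 0.1142, -0.5668], [-0.1143, 0.0062, 0.9934, -0.956], [0.0, 0.0, 0.0, 1.0]] ['color', 'fx', 'fy', 'cx', 'cy', 'world_to_cam']
wrist 341.54628374409333 341.54628374409333 286.3138057315379 211.37192751191523 [[-0.0008, 0.9568, 0.2907, 0.0739], [1.0, 0.0007, 0.0006, -0.0001], [0.0003, 0.2907, -0.9568, -0.1251], [0.0, 0.0, 0.0, 1.0]] ['color', 'fx', 'fy', 'cx', 'cy', 'tool_from_camera']
```

View pics/top0.png

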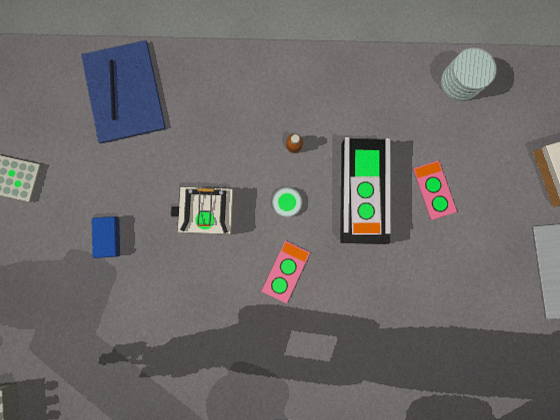

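View pics/scene0.png

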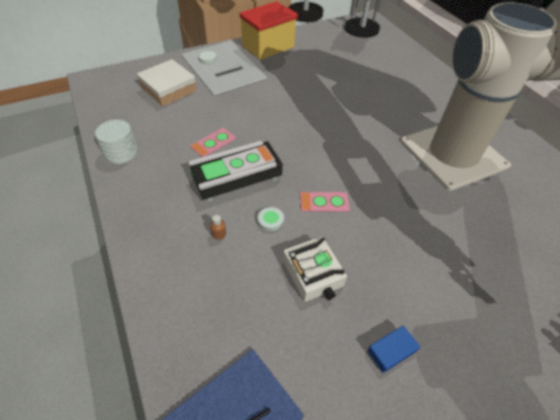

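View pics/wrist0.png

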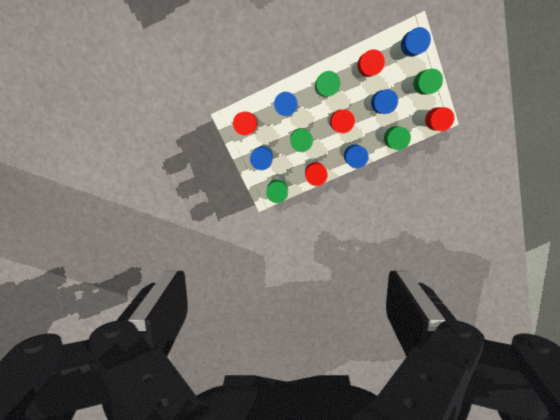

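```bash
cat > h.py <<'E'
import numpy as np,cv2
from workcell import bot,optics
def grab(n,path=None):
    s=bot.get_state();f=optics.grab_frame(n)
    if n=="wrist":
        T=np.eye(4);T[:3,:3]=s["eef_rot"];T[:3,3]=s["eef_pos"]
        f["c2w"]=T@f["tool_from_camera"]
    else: f["c2w"]=np.linalg.inv(f["world_to_cam"])
    if path: cv2.imwrite(path,f["color"][:,:,::-1])
    f["s"]=s
    return f
def ray(f,u,v,z):
    d=np.array([(u-f["cx"])/f["fx"],-(v-f["cy"])/f["fy"],-1.]);d=f["c2w"][:3,:3]@d;o=f["c2w"][:3,3]
    return o+d*(z-o[2])/d[2]
def proj(f,p):
    q=np.linalg.inv(f["c2w"])@np.r_[p,1];return np.array([f["cx"]+f["fx"]*q[0]/-q[2],f["cy"]-f["fy"]*q[1]/-q[2]])
def crop(f,x0,y0,x1,y1,k,path):
    cv2.imwrite(path,cv2.resize(f["color"][y0:y1,x0:x1,::-1],None,fx=k,fy=k,interpolation=cv2.INTER_CUBIC))
E
python3 - <<'E'
import cv2,numpy as np
a=cv2.imread('pics/top0.png')
c=lambda x0,y0,x1,y1:cv2.resize(a[y0:y1,x0:x1],None,fx=4.5,fy=4.5,interpolation=cv2.INTER_CUBIC)
cv2.imwrite('pics/c0.png',np.hstack([c(162,170,242,250),c(325,130,405,250)[:360] if 0 else cv2.resize(c(325,130,405,250),(360,540))[:360]*0+c(325,170,405,250)]))
cv2.imwrite('pics/c1.png',c(315,125,475,250))
E
```

```text
(no output)
```

View pics/c0.png

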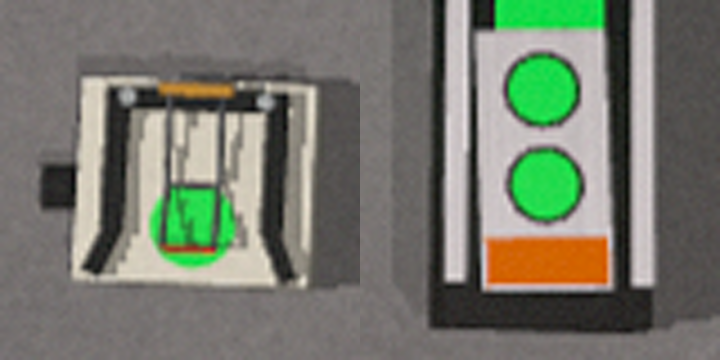

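View pics/c1.png

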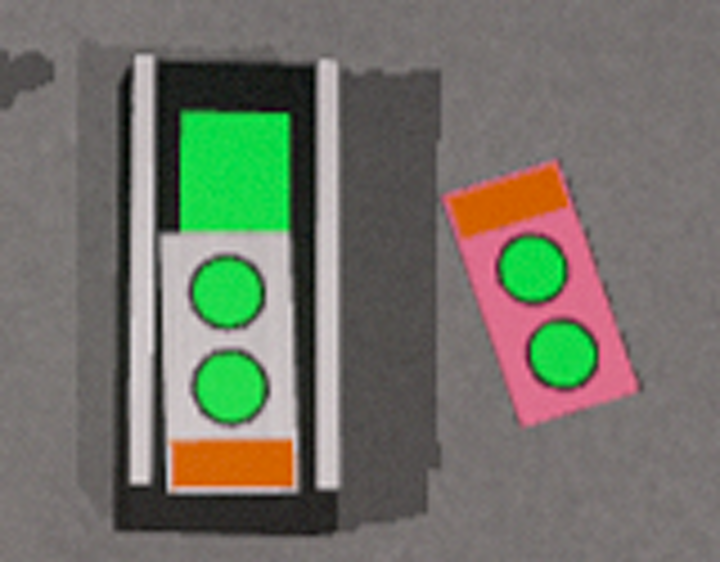

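```bash
python3 - <<'E'
from h import *
f=grab("top")
print("cam",f["c2w"][:3,3])
L=np.array([115,528])/4.5+[315,125];R=np.array([338,532])/4.5+[315,125]
for z in(.048,.054,.06):
    a,b=ray(f,*L,z),ray(f,*R,z);print(z,a.round(4),b.round(4),np.linalg.norm(a-b))
# carrier corners
for n,p,z in[("cNL",(168,492),.058),("cNR",(297,492),.058),("cFL",(160,232),.058),("cFR",(290,230),.058),("railLn",(138,485),.06),("railRn",(328,488),.06),("railLf",(144,56),.06),("railRf",(327,60),.06)]:
    print(n,ray(f,*(np.array(p)/4.5+[315,125]),z).round(4))
for n,p,z in[("stNL",(72,280),.054),("stNR",(312,288),.054),("stFL",(83,77),.054),("stFR",(316,86),.054),("lipL",(163,248),.064),("lipR",(215,248),.064),("gL",(118,108),.062),("gR",(275,110),.062)]:
    print(n,ray(f,*(np.array(p)/4.5+[162,170]),z).round(4))
E
```

```text
cam [0.45328212 0.03874518 1.01424402]
0.048 [ 0.4889 -0.1055  0.048 ] [ 0.489  -0.2086  0.048 ] 0.1031215219820707
0.054 [ 0.4887 -0.1046  0.054 ] [ 0.4888 -0.2071  0.054 ] 0.10248117738944434
0.06 [ 0.4884 -0.1037  0.06  ] [ 0.4885 -0.2056  0.06  ] 0.10184083279681806
cNL [ 0.5054 -0.1283  0.058 ]
cNR [ 0.5065 -0.1875  0.058 ]
cFL [ 0.626  -0.1247  0.058 ]
cFR [ 0.6282 -0.1851  0.058 ]
railLn [ 0.5082 -0.1142  0.06  ]
railRn [ 0.5085 -0.2012  0.06  ]
railLf [ 0.709  -0.1168  0.06  ]
railRf [ 0.7089 -0.2026  0.06  ]
stNL [0.5032 0.2312 0.054 ]
stNR [0.5016 0.1211 0.054 ]
stFL [0.5973 0.2301 0.054 ]
stFR [0.5953 0.122  0.054 ]
lipL [0.518  0.1885 0.064 ]
lipR [0.5184 0.1649 0.064 ]
gL [0.5821 0.2118 0.062 ]
gR [0.5826 0.1398 0.062 ]
```

```bash
python3 -m crank '[0,0,0.5,0.45,-0.79,0,1, 0,0,0.5,0.45,-0.79,0,1, 0,0,0.5,0.45,-0.79,0,1, 0,0,0.5,0.45,-0.79,0,1, 0,0,0.5,0.45,-0.79,0,1, 0,0,0.5,0.45,-0.79,0,1, 0,0,0.5,0.45,-0.79,0,1, 0,0,0.5,0.45,-0.79,0,1, 0,0,0,0.45,-0.79,0,1, 0,0,0,0.45,-0.79,0,1, 0,0,0,0.45,-0.79,0,1, 0,0,0,0.45,-0.79,0,1]'
python3 -m crank '[0,0,0,0.45,-0.79,0,0.3, 0,0,0,0.45,-0.79,0,0.3, 0,0,0,0.45,-0.79,0,0.3, 0,0,0,0.45,-0.79,0,0.3, 0,0,0,0.45,-0.79,0,0.3, 0,0,0,0.45,-0.79,0,0.3, 0,0,0,0.45,-0.79,0,0.3, 0,0,0,0.45,-0.79,0,0.3, 0,0,0,0.45,-0.79,0,0.3, 0,0,0,0.45,-0.79,0,0.3, 0,0,0,0.45,-0.79,0,0.3, 0,0,0,0.45,-0.79,0,0.3]'
python3 -m crank '[0,0,0,0,0,0,0.3, 0,0,0,0,0,0,0.3]'
python3 - <<'E'
from h import *
f=grab("wrist","pics/w1.png");print(f["s"]["eef_pos"],f["s"]["eef_rot"].round(4).tolist(),f["s"]["finger_gap"])
E
```

```text
time_s: 1.2
eef_pos: [0.3867, 0.2205, 0.2484]
eef_rot: [[-1.0, -0.004, 0.0], [-0.004, 1.0, 0.0], [-0.0, 0.0, -1.0]]
force: [0.9, 0.2, -1.0]
finger_gap: 0.0855
time_s: 2.2
eef_pos: [0.6027, -0.1588, 0.2481]
eef_rot: [[-1.0, -0.003, -0.0], [-0.003, 1.0, 0.0], [0.0, 0.0, -1.0]]
force: [0.2, 0.7, 0.1]
finger_gap: 0.0254
time_s: 2.37
eef_pos: [0.6025, -0.1587, 0.2477]
eef_rot: [[-1.0, -0.001, -0.0], [-0.001, 1.0, 0.0], [0.0, 0.0, -1.0]]
force: [0.3, 1.6, -0.4]
finger_gap: 0.0259
[ 0.60248276 -0.1586892   0.24771744] [[-1.0, -0.0008, -0.0004], [-0.0008, 1.0, 0.0002], [0.0004, 0.0002, -1.0]] 0.0259154739752611
```

View pics/w1.png

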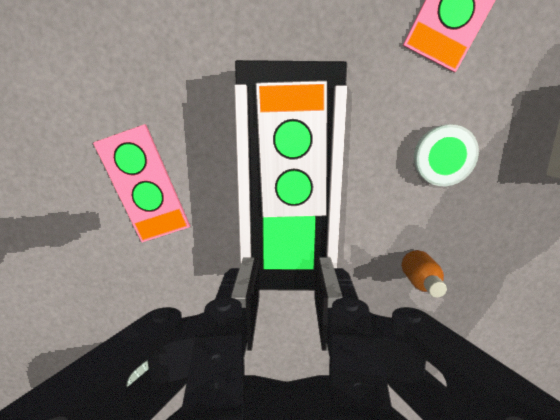

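```bash
python3 - <<'E'
from h import *
f=grab("wrist");crop(f,190,50,390,200,4,"pics/w1c.png");crop(f,190,150,390,300,4,"pics/w1d.png")
E
```

```text
(no output)
```

View pics/w1c.png

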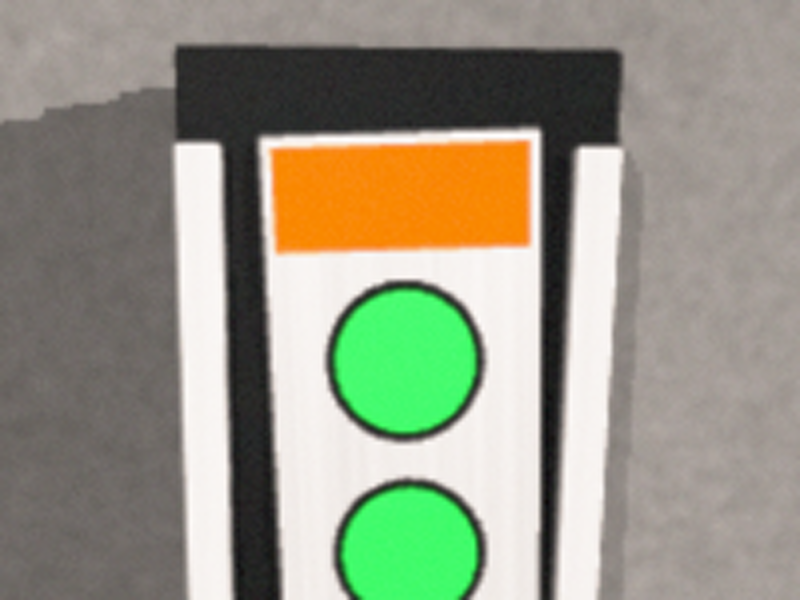

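View pics/w1d.png

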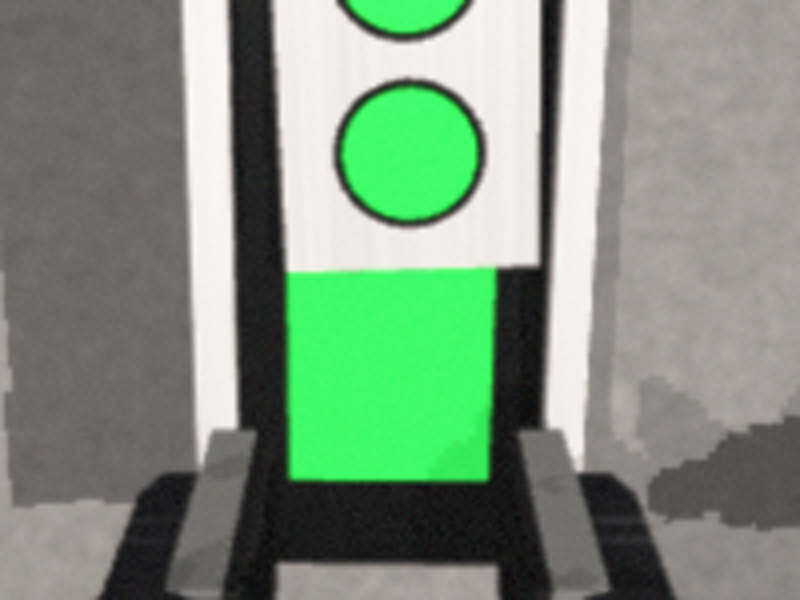

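```bash
python3 - <<'E'
from h import *
f=grab("wrist")
C=lambda x,y:(190+x/4,50+y/4); D=lambda x,y:(190+x/4,150+y/4)
for z in(.048,.052,.056,.06):
    a=ray(f,*C(176,46),z);b=ray(f,*C(621,51),z);m=ray(f,*D(385,562),z)
    r1=ray(f,*C(221,142),z+.006);r2=ray(f,*C(575,147),z+.006)
    r3=ray(f,*D(238,400),z+.006);r4=ray(f,*D(545,400),z+.006)
    cs=[ray(f,*p,z+.004) for p in(C(259,136),C(541,129),D(285,272),D(540,266))]
    print(z,"w",np.linalg.norm(a-b),"len",m[0]-(a+b)[0]/2,"chan",np.linalg.norm(r1-r2),np.linalg.norm(r3-r4),"edge",((a+b)/2).round(4))
    print("  yaw block",np.degrees(np.arctan2(-(a-b)[0],(a-b)[1]))if 0 else np.degrees(np.arctan2((b-a)[0],-(b-a)[1])), "yaw rails",np.degrees(np.arctan2(*( (r3+r4-r1-r2)[[1,0]]))),"mid",((r1+r2)/2).round(4),((r3+r4)/2).round(4))
    print("  car len",np.linalg.norm(cs[0]-cs[2]),np.linalg.norm(cs[1]-cs[3]),"wid",np.linalg.norm(cs[0]-cs[1]),np.linalg.norm(cs[2]-cs[3]),"near",((cs[0]+cs[1])/2).round(4),"far",((cs[2]+cs[3])/2).round(4),"yaw",np.degrees(np.arctan2(*((cs[2]+cs[3]-cs[0]-cs[1])[[1,0]]))))
E
```

```text
0.048 w 0.09770588368967233 len 0.2252901174069747 chan 0.07775238895126278 0.07754238636171792 edge [ 0.489  -0.1542  0.048 ]
  yaw block 179.5436397671883 yaw rails -0.3208254976064991 mid [ 0.5092 -0.1542  0.054 ] [ 0.6649 -0.1551  0.054 ]
  car len 0.12429546571463393 0.12421622345721452 wid 0.062182780071435545 0.06293477090049111 near [ 0.5066 -0.1538  0.052 ] far [ 0.6308 -0.1501  0.052 ] yaw 1.737439222564295
0.052 w 0.09650345645059993 len 0.2225175620230599 chan 0.07677752551097139 0.07657015594466449 edge [ 0.4895 -0.1542  0.052 ]
  yaw block 179.54363976718827 yaw rails -0.32082549760649304 mid [ 0.5094 -0.1543  0.058 ] [ 0.6632 -0.1551  0.058 ]
  car len 0.12274675171862304 0.12266849681494536 wid 0.06140798638725891 0.06215060745600072 near [ 0.5068 -0.1539  0.056 ] far [ 0.6295 -0.1501  0.056 ] yaw 1.7374392225642963
0.056 w 0.09530102921152754 len 0.21974500663914498 chan 0.07580266207068002 0.07559792552761103 edge [ 0.49   -0.1542  0.056 ]
  yaw block 179.5436397671883 yaw rails -0.3208254976065002 mid [ 0.5096 -0.1543  0.062 ] [ 0.6615 -0.1552  0.062 ]
  car len 0.12119803772261226 0.1211207701726761 wid 0.060633192703082234 0.06136644401151033 near [ 0.5071 -0.1539  0.06  ] far [ 0.6282 -0.1502  0.06  ] yaw 1.7374392225642943
0.06 w 0.09409860197245513 len 0.21697245125523007 chan 0.07482779863038866 0.0746256951105576 edge [ 0.4904 -0.1543  0.06  ]
  yaw block 179.54363976718832 yaw rails -0.3208254976064889 mid [ 0.5099 -0.1543  0.066 ] [ 0.6597 -0.1552  0.066 ]
  car len 0.11964932372660136 0.11957304353040696 wid 0.059858399018905585 0.06058228056701994 near [ 0.5074 -0.154   0.064 ] far [ 0.6269 -0.1503  0.064 ] yaw 1.737439222564299
```

```bash
python3 -m crank '[0,0,-0.1,0.26,0.015,-0.65,0.3, 0,0,0,0.26,0.015,-0.65,0.3, 0,0,0,0.26,0.015,-0.65,0.3, 0,0,0,0.26,0.015,-0.65,0.3, 0,0,0,0.26,0.015,-0.65,0.3, 0,0,0,0.26,0.015,-0.65,0.3, 0,0,0,0,0,0,0.3, 0,0,0,0,0,0,0.3]'
python3 - <<'E'
from h import *
f=grab("wrist","pics/w2.png")
E
```

```text
time_s: 3.18
eef_pos: [0.6633, -0.1519, 0.0911]
eef_rot: [[-1.0, 0.002, -0.004], [0.002, 1.0, 0.001], [0.004, 0.001, -1.0]]
force: [-0.1, 0.4, 0.4]
finger_gap: 0.0255
```

View pics/w2.png

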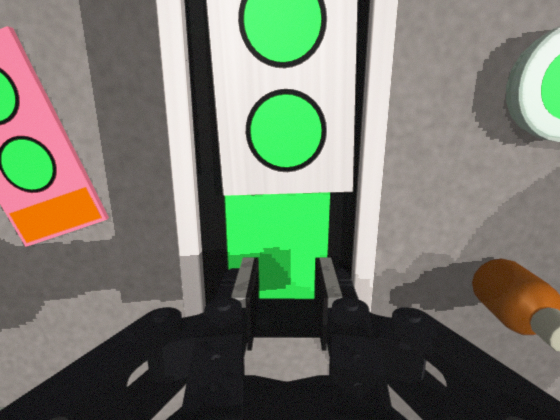

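```bash
python3 -m crank '[0,0,0,0,-0.075,-0.12,0.3, 0,0,0,0,0,-0.12,0.3, 0,0,0,0,0,-0.05,0.3, 0,0,0,0,0,-0.05,0.3, 0,0,0,0,0,0,0.3]'
python3 -m crank '[0,0,0,0,0,-0.025,0.3, 0,0,0,0,0,-0.025,0.3, 0,0,0,0,0,0,0.3]'
```

```text
time_s: 3.65
eef_pos: [0.6643, -0.1565, 0.0788]
eef_rot: [[-1.0, 0.004, -0.0], [0.004, 1.0, 0.0], [0.0, 0.0, -1.0]]
force: [0.3, 0.0, 0.3]
finger_gap: 0.0255
time_s: 3.9
eef_pos: [0.6645, -0.1564, 0.0766]
eef_rot: [[-1.0, 0.004, -0.0], [0.004, 1.0, 0.0], [0.0, 0.0, -1.0]]
force: [-0.8, -0.2, -0.4]
finger_gap: 0.0256
```

```bash
python3 -m crank '[0,0,0,0,0,-0.025,0.3, 0,0,0,0,0,-0.025,0.3, 0,0,0,0,0,0,0.3]'
python3 -m crank '[0,0,0,0,0,-0.025,0.3, 0,0,0,0,0,0,0.3]'
python3 -m crank '[0,0,0,0,0,-0.02,0.3, 0,0,0,0,0,0,0.3]'
```

```text
time_s: 4.15
eef_pos: [0.6647, -0.1565, 0.0752]
eef_rot: [[-1.0, 0.004, 0.0], [0.004, 1.0, -0.0], [-0.0, -0.0, -1.0]]
force: [-2.0, -0.1, 4.7]
finger_gap: 0.0254
time_s: 4.32
eef_pos: [0.6647, -0.1565, 0.0752]
eef_rot: [[-1.0, 0.003, 0.0], [0.003, 1.0, -0.0], [-0.0, -0.0, -1.0]]
force: [-4.5, 0.4, 11.9]
finger_gap: 0.0259
time_s: 4.48
eef_pos: [0.6647, -0.1565, 0.0752]
eef_rot: [[-1.0, 0.003, 0.0], [0.003, 1.0, -0.0], [-0.0, -0.0, -1.0]]
force: [-6.9, 2.3, 17.1]
finger_gap: 0.0256
```

```bash
python3 -m crank '[0,0,0,0,0.03,0.1,0.3, 0,0,0,0,0,0,0.3]'
python3 -m crank '[0,0,0,-0.15,0,0,0.3, 0,0,0,-0.15,0,0,0.3, 0,0,0,-0.15,0,0,0.3, 0,0,0,-0.15,0,0,0.3, 0,0,0,-0.15,0,0,0.3, 0,0,0,-0.15,0,0,0.3, 0,0,0,-0.15,0,0,0.3, 0,0,0,-0.15,0,0,0.3, 0,0,0,0,0,0,0.3]'
python3 - <<'E'
from h import *
f=grab("wrist","pics/w3.png")
f=grab("top");crop(f,315,125,475,250,4.5,"pics/t3.png")
E
```

```text
time_s: 4.65
eef_pos: [0.6651, -0.1552, 0.0778]
eef_rot: [[-1.0, 0.003, 0.001], [0.003, 1.0, -0.0], [-0.001, -0.0, -1.0]]
force: [0.3, -0.5, -0.3]
finger_gap: 0.0258
time_s: 5.4
eef_pos: [0.6152, -0.1552, 0.0769]
eef_rot: [[-1.0, 0.004, -0.001], [0.004, 1.0, 0.0], [0.001, 0.0, -1.0]]
force: [0.3, -1.0, 0.2]
finger_gap: 0.0253
```

View pics/w3.png

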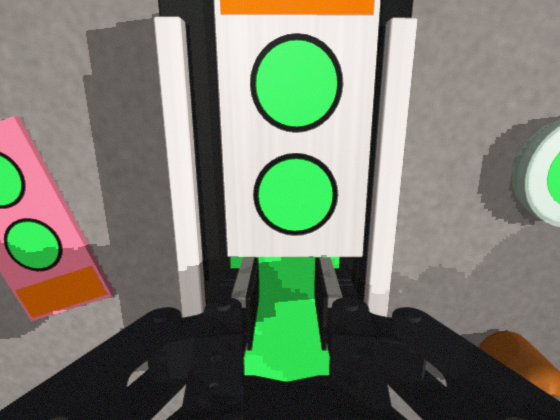

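View pics/t3.png

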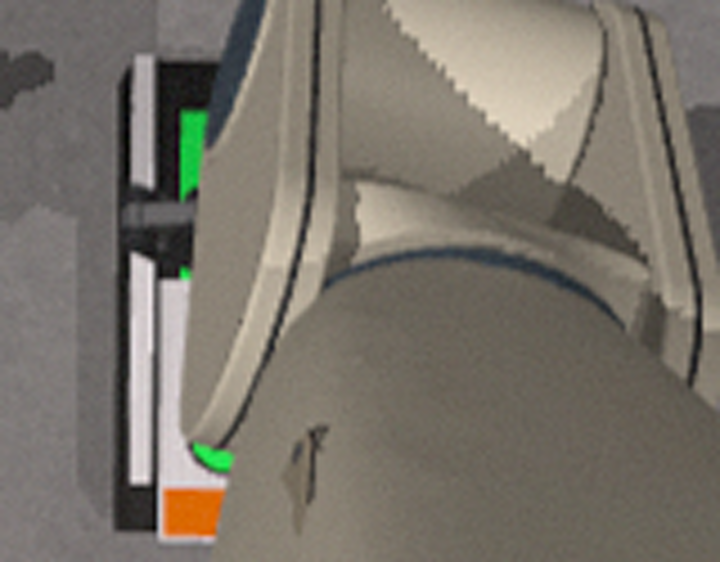

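```bash
python3 - <<'E'
from h import *
f=grab("wrist")
z=.062
for p in((228,257),(363,257)):print(ray(f,*p,z))
for p in((198,270),(372,270)):print("rail",ray(f,*p,.064))
f=grab("top")
for p in((160,279),(158,541)):print(ray(f,*(np.array(p)/4.5+[315,125]),z))
E
```

```text
[ 0.60623491 -0.18156823  0.062     ]
[ 0.60649356 -0.1212236   0.062     ]
rail [ 0.61158271 -0.19491561  0.064     ]
rail [ 0.61191388 -0.117311    0.064     ]
[ 0.60332809 -0.12396206  0.062     ]
[ 0.48284122 -0.12302101  0.062     ]
```

```bash
python3 -m crank '[0,0,0,-0.12,0,0,0.3, 0,0,0,-0.12,0,0,0.3, 0,0,0,-0.12,0,0,0.3, 0,0,0,-0.12,0,0,0.3, 0,0,0,-0.12,0,0,0.3, 0,0,0,-0.12,0,0,0.3, 0,0,0,-0.12,0,0,0.3, 0,0,0,-0.11,0,0,0.3, 0,0,0,0,0,0,0.3, 0,0,0,0.15,0,0,0.3]'
python3 -m crank '[0,0,0,0.1,0,0.4,0.3, 0,0,0,0,0,0.8,0.3, 0,0,0,-0.6,0,0.8,0.3, 0,0,0,-1,0,0.3,1, 0,0,0,-1,0,0,1, 0,0,0,-1,0,0,1, 0,0,0,0,0,0,1, 0,0,0,0,0,0,1]'
python3 - <<'E'
from h import *
f=grab("wrist","pics/w4.png")
f=grab("top");crop(f,315,125,475,250,4.5,"pics/t4.png")
E
```

```text
time_s: 6.43
eef_pos: [0.5831, -0.1551, 0.0766]
eef_rot: [[-1.0, 0.004, -0.002], [0.004, 1.0, 0.001], [0.002, 0.001, -1.0]]
force: [-0.6, 0.7, 0.3]
finger_gap: 0.0254
time_s: 7.1
eef_pos: [0.4429, -0.155, 0.1689]
eef_rot: [[-1.0, 0.005, -0.001], [0.005, 1.0, 0.001], [0.001, 0.001, -1.0]]
force: [1.2, -0.1, 0.6]
finger_gap: 0.084
```

View pics/w4.png

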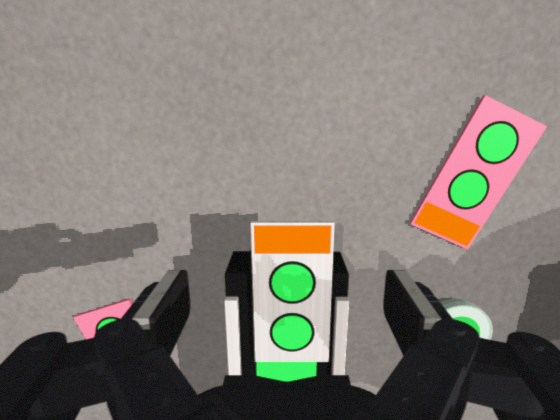

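View pics/t4.png

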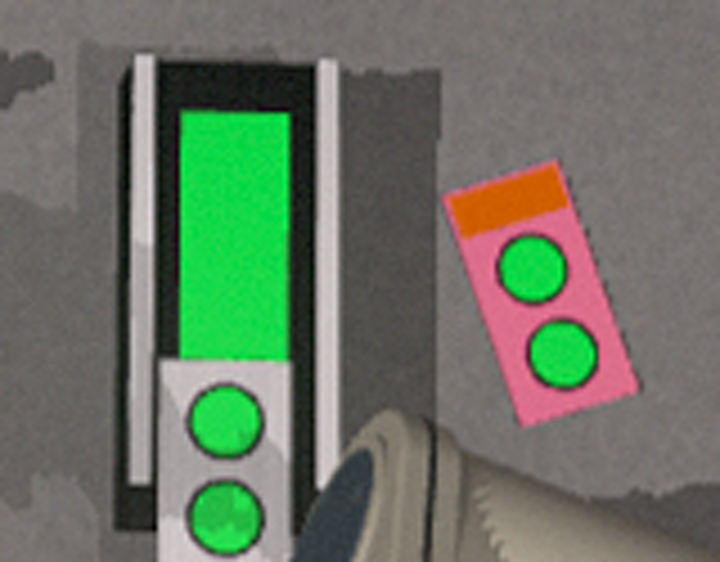

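```bash
python3 - <<'E'
from h import *
f=grab("wrist");print(f["s"]["eef_pos"],f["s"]["eef_rot"].round(4).tolist())
z=.062
for p in((251,223),(334,223),(254,361),(331,361)):print(ray(f,*p,z).round(4))
for p in((232,253),(347,252)):print("edge",ray(f,*p,.058).round(4))
for p in((172,330),(400,330)):print("fing",p)
f=grab("top")
for p in((158,358),(290,360)):print(ray(f,*(np.array(p)/4.5+[315,125]),z).round(4))
crop(f,315,200,415,275,7,"pics/t5.png")
E
```

```text
[ 0.44596907 -0.15564446  0.16929123] [[-1.0, 0.0037, 0.0015], [0.0037, 1.0, -0.0005], [-0.0015, -0.0005, -1.0]]
[ 0.4514 -0.1814  0.062 ]
[ 0.4517 -0.1218  0.062 ]
[ 0.5712 -0.1831  0.062 ]
[ 0.5714 -0.1199  0.062 ]
edge [ 0.4766 -0.197   0.058 ]
edge [ 0.4761 -0.1106  0.058 ]
fing (172, 330)
fing (400, 330)
[ 0.5666 -0.123   0.062 ]
[ 0.5669 -0.1838  0.062 ]
```

View pics/t5.png

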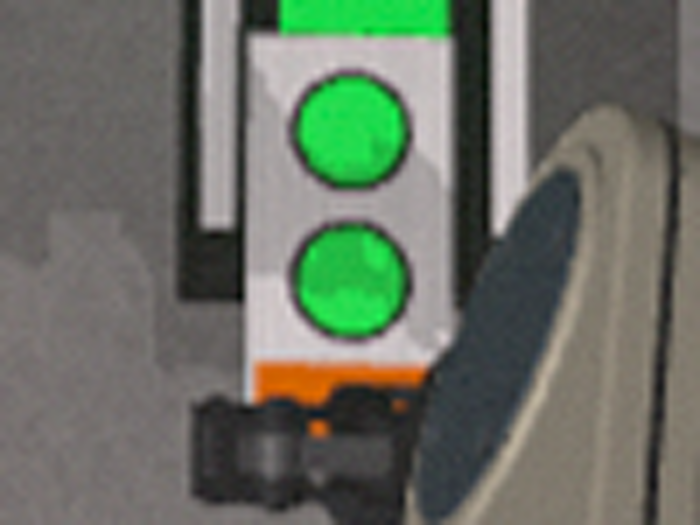

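```bash
python3 -m crank '[0,0,0,0.12,0.022,-0.7,1, 0,0,0,0.12,0.022,-0.7,1, 0,0,0,0.12,0.022,-0.7,1, 0,0,0,0.12,0.022,-0.7,1, 0,0,0,0,0,0,1, 0,0,0,0,0,0,1, 0,0,0,0,0,0,1]'
python3 - <<'E'
from h import *
f=grab("wrist","pics/w5.png");print(f["s"]["eef_pos"],f["s"]["force"])
E
```

```text
time_s: 7.88
eef_pos: [0.4646, -0.1518, 0.0575]
eef_rot: [[-1.0, 0.003, 0.0], [0.003, 1.0, -0.0], [-0.0, -0.0, -1.0]]
force: [-0.4, -0.4, 0.2]
finger_gap: 0.0853
[ 0.46460609 -0.15180011  0.05751157] [-0.42341374 -0.36228057  0.16876585]
```

View pics/w5.png

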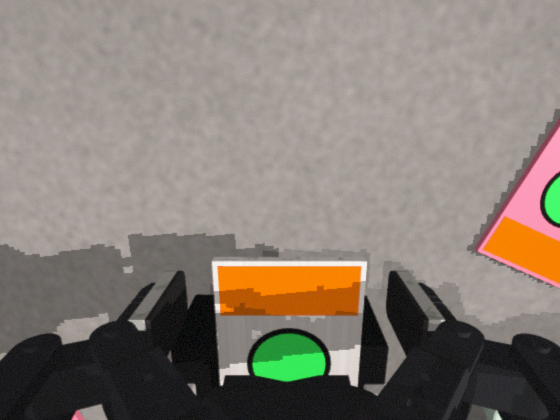

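```bash
python3 -m crank '[0,0,0,0,0.03,-0.03,1, 0,0,0,0,0,0,0.8, 0,0,0,0,0,0,0.75, 0,0,0,0,0,0,0.7, 0,0,0,0,0,0,0.6, 0,0,0,0,0,0,0.5, 0,0,0,0,0,0,0.5, 0,0,0,0,0,0,0.5]' 70
python3 - <<'E'
from h import *
f=grab("wrist","pics/w6.png");print(f["s"]["eef_pos"],f["s"]["force"],f["s"]["finger_gap"])
E
```

```text
time_s: 8.6
eef_pos: [0.4642, -0.1507, 0.0564]
eef_rot: [[-1.0, 0.004, 0.001], [0.004, 1.0, -0.0], [-0.001, -0.0, -1.0]]
force: [-2.1, 0.2, 7.7]
finger_gap: 0.0578
[ 0.46420998 -0.15068286  0.05644295] [-2.1251099   0.24177894  7.66981083] 0.057790199574162586
```

View pics/w6.png

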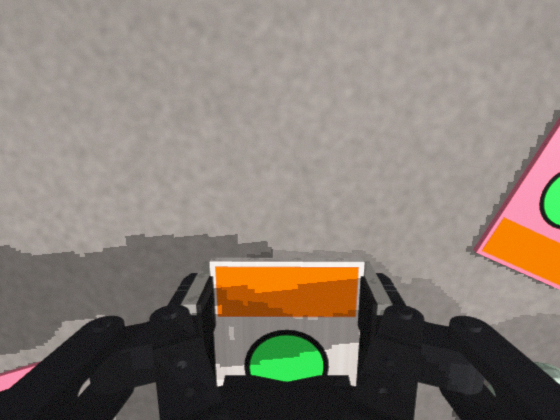

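```bash
python3 -m crank '[0,0,0,0,0,0.05,0.5, 0,0,0,0,0,0.1,0.5, 0,0,0,0,0,0.2,0.5, 0,0,0,0,0,0.3,0.5, 0,0,0,0,0,0.4,0.5, 0,0,0,0,0,0.4,0.5, 0,0,0,0,0,0.4,0.5, 0,0,0,0,0,0.4,0.5, 0,0,0,0,0,0,0.5, 0,0,0,0,0,0,0.5]' 80
python3 - <<'E'
from h import *
f=grab("wrist","pics/w7.png");print(f["s"]["eef_pos"],f["s"]["force"],f["s"]["wrist_torque"],f["s"]["finger_gap"])
f=grab("scene");crop(f,150,100,400,300,3.2,"pics/s7.png")
E
```

```text
time_s: 9.48
eef_pos: [0.4643, -0.1507, 0.1466]
eef_rot: [[-1.0, 0.004, 0.002], [0.004, 1.0, -0.001], [-0.002, -0.001, -1.0]]
force: [0.6, 0.1, -0.1]
finger_gap: 0.0572
[ 0.46431826 -0.1506897   0.14660725] [ 0.58422818  0.09501122 -0.05466756] [-0.01375299  0.05315521 -0.0526564 ] 0.05723004423316528
```

View pics/w7.png

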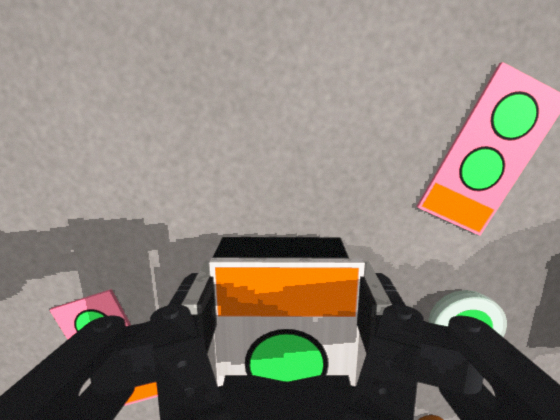

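View pics/s7.png

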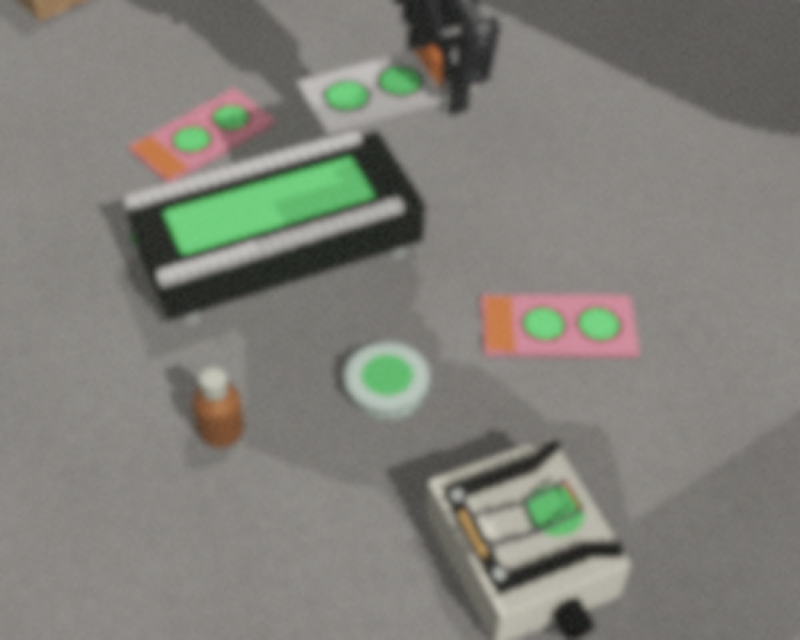

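```bash
python3 -m crank '[0,0,0,0.1,0.4,0.3,0.5, 0,0,0,0.16,0.8,0.4,0.5, 0,0,0,0.2,0.95,0.3,0.5, 0,0,0,0.2,0.95,0.3,0.5, 0,0,0,0.2,0.95,0.3,0.5, 0,0,0,0.2,0.95,0.3,0.5, 0,0,0,0.2,0.95,0.2,0.5, 0,0,0,0.2,0.95,0.2,0.5, 0,0,0,0.15,0.8,0.2,0.5, 0,0,0,0.05,0.5,0,0.5, 0,0,0,0,0,0,0.5, 0,0,0,0,0,0,0.5]'
python3 - <<'E'
from h import *
f=grab("wrist","pics/w8.png");print(f["s"]["eef_pos"],f["s"]["eef_rot"].round(4).tolist(),f["s"]["finger_gap"])
crop(f,180,60,380,210,4,"pics/w8c.png")
E
```

```text
time_s: 10.58
eef_pos: [0.5295, 0.1782, 0.2443]
eef_rot: [[-1.0, 0.001, -0.002], [0.001, 1.0, -0.001], [0.002, -0.001, -1.0]]
force: [0.0, -0.3, -0.8]
finger_gap: 0.0574
[0.52945972 0.1781752  0.24425331] [[-1.0, 0.0011, -0.0024], [0.0011, 1.0, -0.001], [0.0024, -0.001, -1.0]] 0.057446680499045194
```

View pics/w8.png

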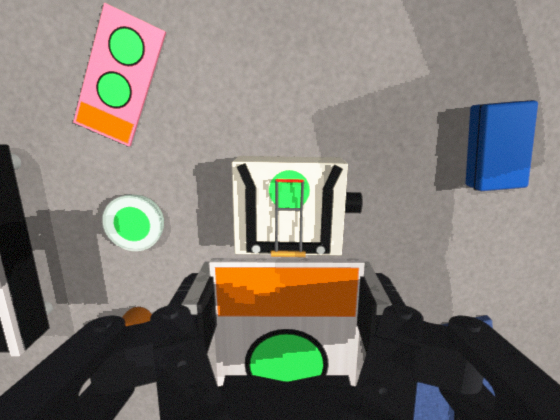

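View pics/w8c.png

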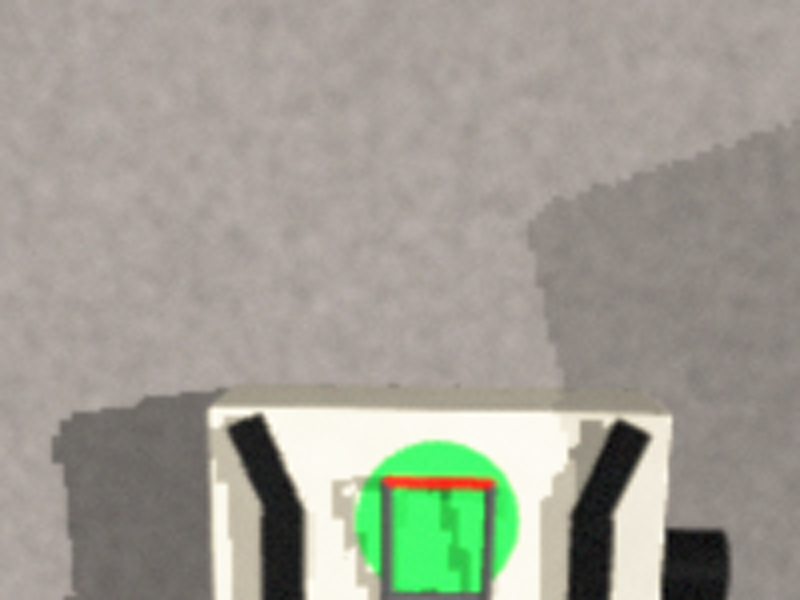

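```bash
python3 - <<'E'
from h import *
f=grab("wrist");print(f["s"]["eef_pos"]);crop(f,220,150,360,265,5.5,"pics/w8d.png")
E
```

```text
[0.52932179 0.17720802 0.24423992]
```

View pics/w8d.png

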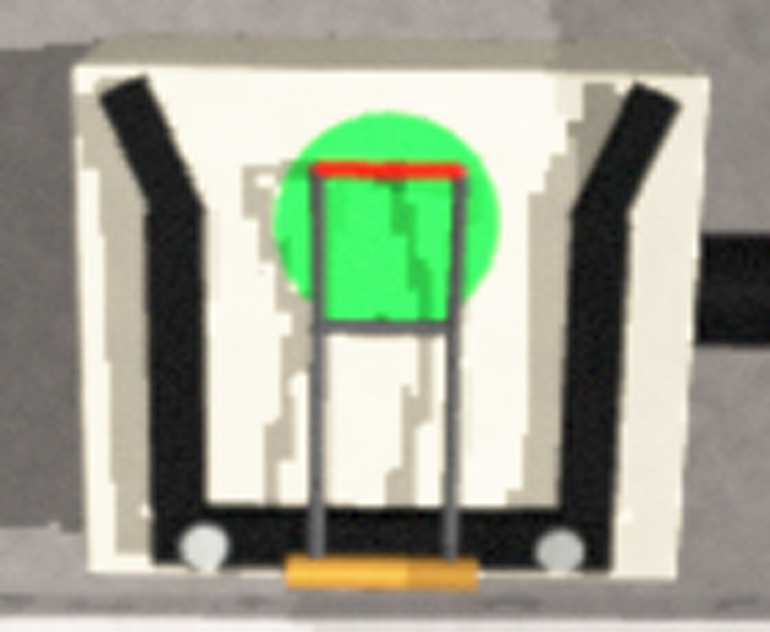

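```bash
python3 - <<'E'
from h import *
f=grab("wrist");print(f["s"]["eef_pos"])
D=lambda x,y:(220+x/5.5,150+y/5.5)
n=np.linalg.norm
for z in(.048,.052,.056,.06):
    a,b=ray(f,*D(75,65),z),ray(f,*D(709,77),z)
    l1,r1,l2,r2=[ray(f,*D(*p),z) for p in((204,208),(572,215),(204,505),(557,509))]
    s1,s2=ray(f,*D(215,507),z),ray(f,*D(545,509),z)
    p1,p2=ray(f,*D(315,171),z+.010),ray(f,*D(465,173),z+.010)
    b1=ray(f,*D(385,327),z+.0035)
    print(z,"w",n(a-b),"gap",n(l1-r1),n(l2-r2),"lip",n(p1-p2),"edge",((a+b)/2).round(4),"len",((s1+s2-a-b)/2)[0])
    print("  stop",((s1+s2)/2).round(4),"gmid",((l1+r1)/2).round(4),((l2+r2)/2).round(4),"yaw g",np.degrees(np.arctan2(*(l2+r2-l1-r1)[[1,0]])),"edge",np.degrees(np.arctan2((a-b)[0],-(a-b)[1])),"stop",np.degrees(np.arctan2((s1-s2)[0],-(s1-s2)[1])))
    print("  lip",((p1+p2)/2).round(4),"bar",b1.round(4))
E
```

```text
[0.52938627 0.17664316 0.24442829]
0.048 w 0.10878439992717716 gap 0.06453654895090417 0.06490948661681689 lip 0.025328030545516928 edge [0.5049 0.1809 0.048 ] len 0.08047651916611348
  stop [0.5854 0.1786 0.048 ] gmid [0.5296 0.1802 0.048 ] [0.5852 0.1787 0.048 ] yaw g -1.472720126360583 edge -1.322275459155881 stop -0.5873937460413126
  lip [0.5205 0.1804 0.058 ] bar [0.5496 0.1796 0.0515]
0.052 w 0.10743202005940566 gap 0.0637342470620756 0.06410254846220348 lip 0.025003059033519036 edge [0.5043 0.1809 0.052 ] len 0.07947605563989618
  stop [0.5838 0.1786 0.052 ] gmid [0.5287 0.1801 0.052 ] [0.5836 0.1787 0.052 ] yaw g -1.4727201263605656 edge -1.322275459155888 stop -0.587393746041378
  lip [0.5196 0.1804 0.062 ] bar [0.5485 0.1795 0.0555]
0.056 w 0.10607964019163417 gap 0.06293194517324709 0.06329561030759003 lip 0.02467808752152108 edge [0.5037 0.1808 0.056 ] len 0.07847559211367888
  stop [0.5822 0.1786 0.056 ] gmid [0.5277 0.1801 0.056 ] [0.582  0.1787 0.056 ] yaw g -1.472720126360583 edge -1.3222754591558952 stop -0.5873937460413373
  lip [0.5188 0.1803 0.066 ] bar [0.5473 0.1795 0.0595]
0.06 w 0.10472726032386265 gap 0.062129643284418584 0.06248867215297658 lip 0.02435311600952316 edge [0.5031 0.1808 0.06  ] len 0.07747512858746158
  stop [0.5805 0.1786 0.06  ] gmid [0.5268 0.1801 0.06  ] [0.5804 0.1787 0.06  ] yaw g -1.4727201263605947 edge -1.322275459155903 stop -0.5873937460412956
  lip [0.518  0.1803 0.07  ] bar [0.5461 0.1795 0.0635]
```

```bash
python3 - <<'E'
from h import *
f=grab("wrist");p=f["s"]["eef_pos"];print(p)
for dz in(0,.003,.006):
    for q in((210,261.5),(364,261.5),(243,378)):print(dz,(ray(f,*q,p[2]+dz)-p).round(4))
crop(f,190,230,390,390,4,"pics/w9.png")
E
```

```text
[0.5295693  0.17632334 0.24468644]
0 [-0.015  -0.0308  0.    ]
0 [-0.0147  0.0309  0.    ]
0 [ 0.0422 -0.0199  0.    ]
0.003 [-0.0164 -0.03    0.003 ]
0.003 [-0.0162  0.0302  0.003 ]
0.003 [ 0.0395 -0.0195  0.003 ]
0.006 [-0.0178 -0.0293  0.006 ]
0.006 [-0.0176  0.0295  0.006 ]
0.006 [ 0.0367 -0.019   0.006 ]
```

View pics/w9.png

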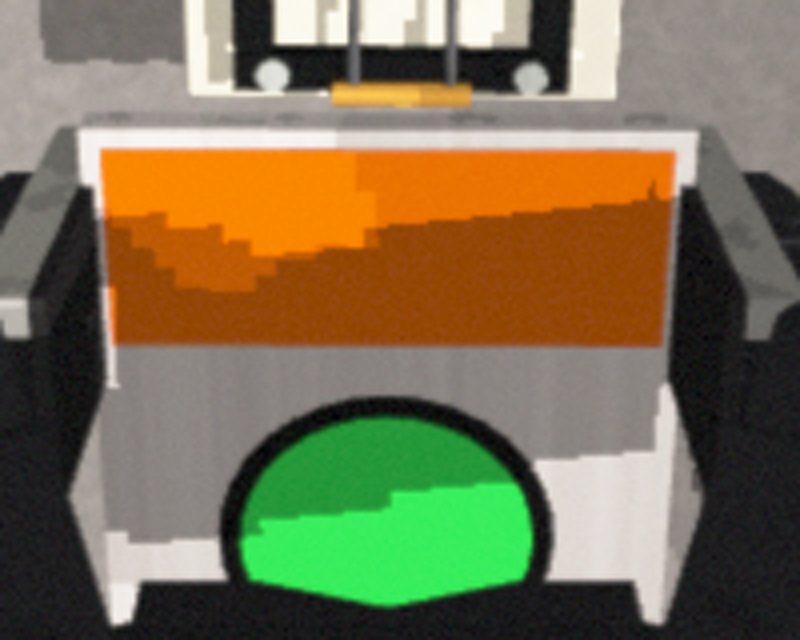

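```bash
python3 -m crank '[0,0,-0.1,-0.3,0.022,-0.2,0.5, 0,0,-0.1,-0.6,0.022,-0.6,0.5, 0,0,-0.08,-0.7,0.022,-0.8,0.5, 0,0,0,-0.7,0.022,-0.8,0.5, 0,0,0,-0.6,0.022,-0.8,0.5, 0,0,0,-0.4,0.022,-0.7,0.5, 0,0,0,-0.2,0.022,-0.3,0.5, 0,0,0,0,0,0,0.5, 0,0,0,0,0,0,0.5]'
python3 - <<'E'
from h import *
s=bot.get_state();print(s["eef_pos"],s["eef_rot"].round(4).tolist())
f=grab("scene");crop(f,260,190,400,310,5,"pics/s10.png")
f=grab("top");crop(f,160,165,260,265,6,"pics/t10.png")
f=grab("wrist","pics/w10.png")
E
```

```text
time_s: 11.53
eef_pos: [0.3914, 0.183, 0.0788]
eef_rot: [[-1.0, 0.024, -0.001], [0.024, 1.0, -0.001], [0.001, -0.001, -1.0]]
force: [-0.2, 0.6, -0.4]
finger_gap: 0.0572
[0.39136135 0.1829814  0.07882593] [[-0.9997, 0.0238, -0.0011], [0.0238, 0.9997, -0.0006], [0.0011, -0.0006, -1.0]]
```

View pics/s10.png

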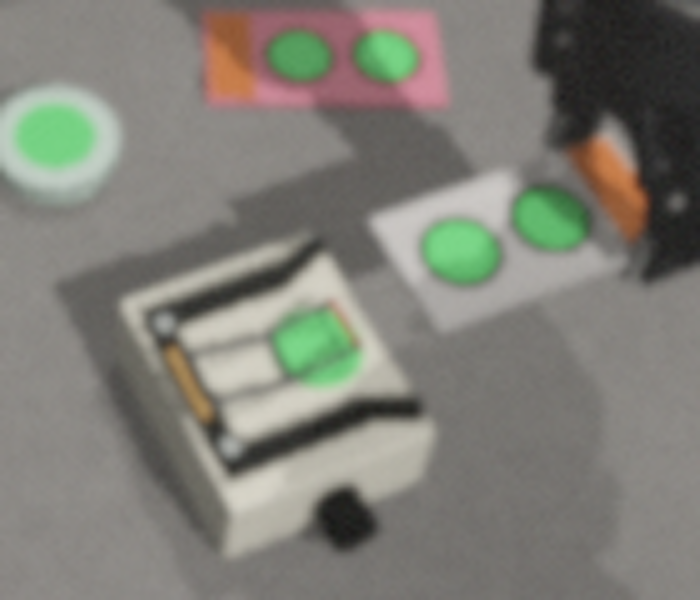

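View pics/t10.png

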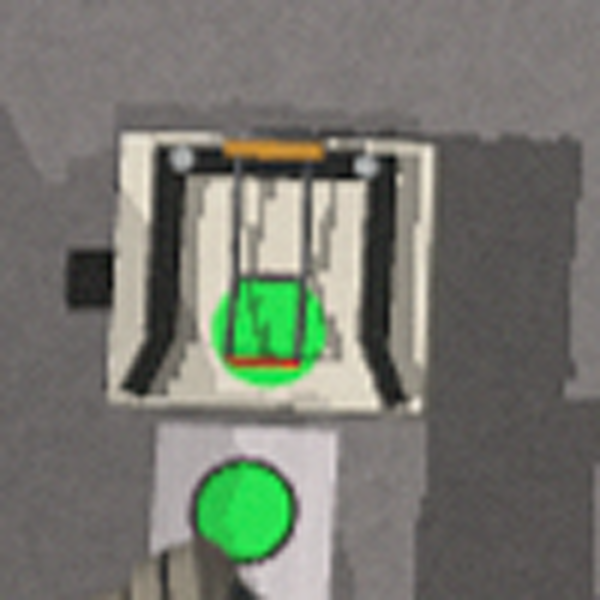

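```bash
python3 - <<'E'
from h import *
f=grab("top");z=.0788+.0035
q=lambda x,y,z:ray(f,160+x/6,165+y/6,z).round(4)
print("nose",q(157,424,z),q(337,428,z))
print("left edge",q(150,515,z),"right far",q(334,590,z))
zs=.052
# left guide: camera at right -> top-inner edge occludes? print both
for n,a in (("gl bend",(180,328)),("gr bend",(363,335)),("gl far",(184,178)),("gr far",(366,180))):print(n,q(*a,zs),q(*a,zs+.008))
print("edge",q(107,403,zs),q(423,412,zs),"lip",q(228,362,zs+.01),q(301,362,zs+.01),"window",q(192,511,z),q(297,511,z),"stop",q(275,176,zs),q(275,176,zs+.008))
E
```

```text
nose [0.4951 0.2089 0.0823] [0.4949 0.1489 0.0823]
left edge [0.4649 0.21   0.0823] right far [0.4413 0.1481 0.0823]
gl bend [0.5298 0.2078 0.052 ] [0.5292 0.2064 0.06  ]
gr bend [0.5286 0.1446 0.052 ] [0.528  0.1437 0.06  ]
gl far [0.5821 0.2085 0.052 ] [0.5811 0.2071 0.06  ]
gr far [0.5827 0.1452 0.052 ] [0.5816 0.1443 0.06  ]
edge [0.5034 0.2319 0.052 ] [0.5024 0.1231 0.052 ] lip [0.5177 0.1893 0.062 ] [0.5181 0.1643 0.062 ] window [0.4665 0.1961 0.0823] [0.4671 0.1613 0.0823] stop [0.5835 0.1769 0.052 ] [0.5824 0.1758 0.06  ]
```

```bash
python3 -m crank '[0,0,0,0,-0.025,-0.28,0.5, 0,0,0,0,0,-0.28,0.5, 0,0,0,0,0,0,0.5, 0,0,0,0.12,0,0,0.5, 0,0,0,0.12,0,0,0.5, 0,0,0,0.12,0,0,0.5, 0,0,0,0.1,0,0,0.5, 0,0,0,0,0,0,0.5, 0,0,0,0,0,0,0.5]'
python3 - <<'E'
from h import *
s=bot.get_state();print(s["eef_pos"],s["eef_rot"].round(4).tolist())
f=grab("scene");crop(f,260,190,400,310,5,"pics/s11.png")
f=grab("top");crop(f,165,175,245,250,8,"pics/t11.png")
E
```

```text
time_s: 12.48
eef_pos: [0.4103, 0.1827, 0.0569]
eef_rot: [[-1.0, 0.023, 0.001], [0.023, 1.0, 0.0], [-0.001, 0.0, -1.0]]
force: [-0.5, 0.4, -1.6]
finger_gap: 0.0571
[0.41030298 0.18268422 0.05685454] [[-0.9997, 0.0233, 0.0006], [0.0233, 0.9997, 0.0003], [-0.0006, 0.0003, -1.0]]
```

View pics/s11.png

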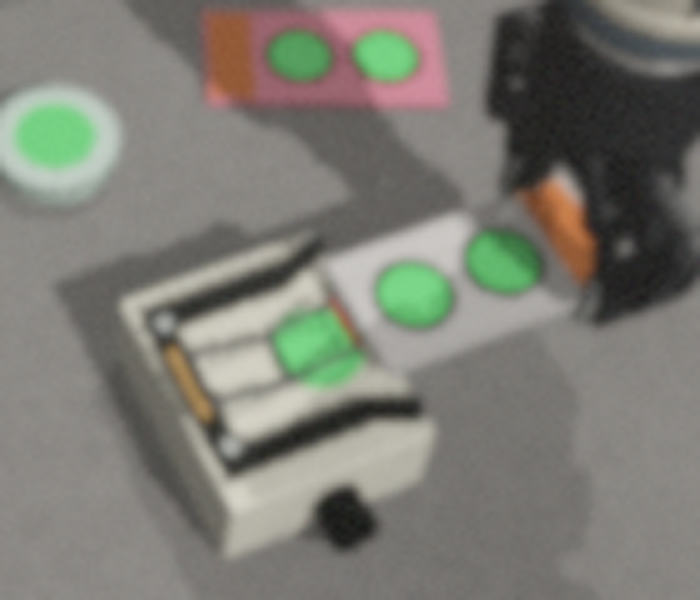

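View pics/t11.png

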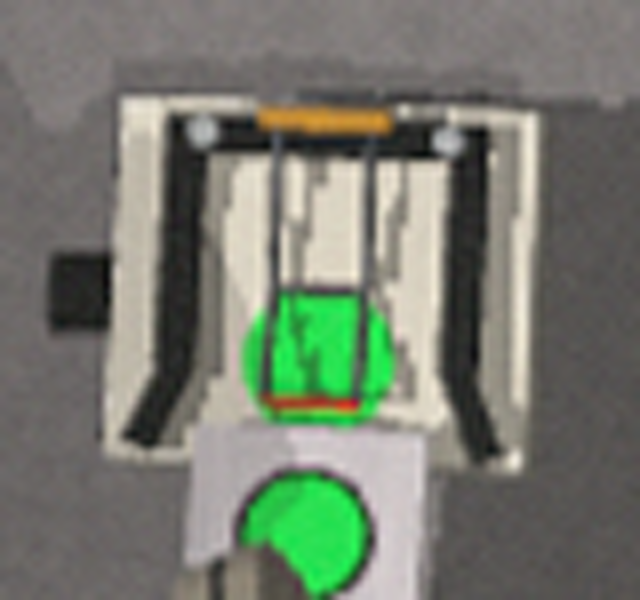

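```bash
python3 - <<'E'
from h import *
f=grab("top");c=f["color"][175:250,165:245,::-1]
cv2.imwrite("pics/t11b.png",cv2.resize(c[20:60,:],None,fx=10,fy=10,interpolation=cv2.INTER_CUBIC))
q=lambda x,y,z:ray(f,165+x/8,175+y/8,z)
z=.0604
a,b,c1,d=q(195,426,z),q(432,431,z),q(186,550,z),q(422,590,z)
ang=lambda p,r:np.degrees(np.arctan2((p-r)[1],(p-r)[0]))
print("nose",a,b,np.linalg.norm(a-b),(a+b)/2,"yaw L,R,nose",ang(a,c1),ang(b,d),ang(a,b)-90)
for zs in(.050,.054):
    g=[q(193,365,zs),q(206,160,zs),q(443,368,zs+.008),q(450,160,zs+.008)]
    print(zs,[x.round(4) for x in g],"mid",((g[0]+g[2])/2).round(4),((g[1]+g[3])/2).round(4),"yaw",ang(g[1],g[0]),ang(g[3],g[2]),"lip",((q(262,403,zs+.01)+q(360,405,zs+.01))/2).round(4))
E
```

```text
nose [0.51144927 0.20695415 0.0604    ] [0.5113169  0.14618856 0.0604    ] 0.06076573289906426 [0.51138308 0.17657135 0.0604    ] yaw L,R,nose -1.8912991212656791 -1.7565217836856106 -0.1248116730849631
0.05 [array([0.5279, 0.2099, 0.05  ]), array([0.5817, 0.2087, 0.05  ]), array([0.5278, 0.1441, 0.058 ]), array([0.5819, 0.1441, 0.058 ])] mid [0.5278 0.177  0.054 ] [0.5818 0.1764 0.054 ] yaw -1.3581870132094047 -0.10174977544006822 lip [0.5177 0.1775 0.06  ]
0.054 [array([0.5276, 0.2092, 0.054 ]), array([0.5812, 0.208 , 0.054 ]), array([0.5274, 0.1437, 0.062 ]), array([0.5813, 0.1436, 0.062 ])] mid [0.5275 0.1765 0.058 ] [0.5813 0.1758 0.058 ] yaw -1.3581870132094263 -0.10174977544008403 lip [0.5174 0.1769 0.064 ]
```

View pics/t11b.png

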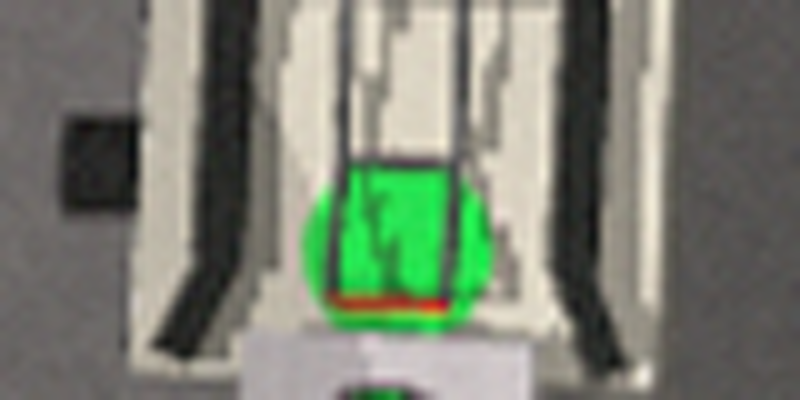

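```bash
python3 -m crank '[0,0,0.075,0,0,-0.03,0.5, 0,0,0,0,0,-0.03,0.5, 0,0,0,0,0,0,0.5, 0,0,0,0,0,0,0.5]'
python3 -m crank '[0,0,0,0,0,-0.02,0.5, 0,0,0,0,0,0,0.5]'
python3 -m crank '[0,0,0,0,0,-0.02,0.5, 0,0,0,0,0,0,0.5]'
```

```text
time_s: 12.97
eef_pos: [0.4096, 0.1826, 0.0541]
eef_rot: [[-1.0, 0.018, -0.0], [0.018, 1.0, -0.0], [0.0, -0.0, -1.0]]
force: [0.4, 0.2, -1.0]
finger_gap: 0.0575
time_s: 13.13
eef_pos: [0.4097, 0.1826, 0.0533]
eef_rot: [[-1.0, 0.018, -0.0], [0.018, 1.0, -0.0], [0.0, -0.0, -1.0]]
force: [-0.6, -0.1, -0.8]
finger_gap: 0.057
time_s: 13.3
eef_pos: [0.4097, 0.1826, 0.0525]
eef_rot: [[-1.0, 0.018, -0.0], [0.018, 1.0, -0.0], [0.0, -0.0, -1.0]]
force: [-0.9, -0.1, -0.5]
finger_gap: 0.0577
```

```bash
python3 -m crank '[0,0,0,0,0,-0.015,0.5, 0,0,0,0,0,0,0.5]'
python3 -m crank '[0,0,0,0,0,-0.015,0.5, 0,0,0,0,0,0,0.5]'
python3 -m crank '[0,0,0,0,0,-0.015,0.5, 0,0,0,0,0,0,0.5]'; python3 -c "
from h import *
print(bot.get_state()['wrist_torque'],bot.get_state()['force'])"
```

```text
time_s: 13.47
eef_pos: [0.4098, 0.1826, 0.0519]
eef_rot: [[-1.0, 0.018, -0.0], [0.018, 1.0, -0.0], [0.0, -0.0, -1.0]]
force: [0.0, 0.5, -0.9]
finger_gap: 0.0569
time_s: 13.63
eef_pos: [0.4097, 0.1826, 0.0513]
eef_rot: [[-1.0, 0.018, -0.0], [0.018, 1.0, -0.0], [0.0, -0.0, -1.0]]
force: [0.6, -0.3, -1.4]
finger_gap: 0.0569
time_s: 13.8
eef_pos: [0.4098, 0.1826, 0.0507]
eef_rot: [[-1.0, 0.018, -0.0], [0.018, 1.0, -0.0], [0.0, -0.0, -1.0]]
force: [-0.7, 0.2, -0.3]
finger_gap: 0.0572
[-0.02767782  0.06574074  0.01205061] [-0.68727577  0.21617174 -0.32040433]
```

```bash
T(){ python3 -c "
from h import *
s=bot.get_state();print(s['wrist_torque'].round(3),s['force'].round(2),s['eef_pos'].round(4))"; }
python3 -m crank '[0,0,0,0,0,-0.015,0.5, 0,0,0,0,0,0,0.5]' >/dev/null; T
python3 -m crank '[0,0,0,0,0,-0.015,0.5, 0,0,0,0,0,0,0.5]' >/dev/null; T
```

```text
[0.003 0.072 0.002] [ 0.08  0.35 -0.81] [0.4097 0.1826 0.0501]
[-0.053  0.021  0.03 ] [ 0.21  0.12 -1.72] [0.4098 0.1826 0.0495]
```

```bash
T(){ python3 -c "
from h import *
s=bot.get_state();print(s['wrist_torque'].round(3),s['force'].round(2),s['eef_pos'].round(4))"; }
python3 -m crank '[0,0,0,0,0,-0.015,0.5, 0,0,0,0,0,0,0.5]' >/dev/null; T
python3 -m crank '[0,0,0,0,0,-0.015,0.5, 0,0,0,0,0,0,0.5]' >/dev/null; T
python3 -c "
from h import *
f=grab('scene');crop(f,300,200,400,280,7,'pics/s12.png')"
```

```text
[-0.022  0.033 -0.032] [ 0.29 -0.18 -2.08] [0.4098 0.1826 0.0489]
[-0.002  0.088  0.009] [-0.61  0.36 -1.32] [0.4098 0.1826 0.0483]
```

View pics/s12.png

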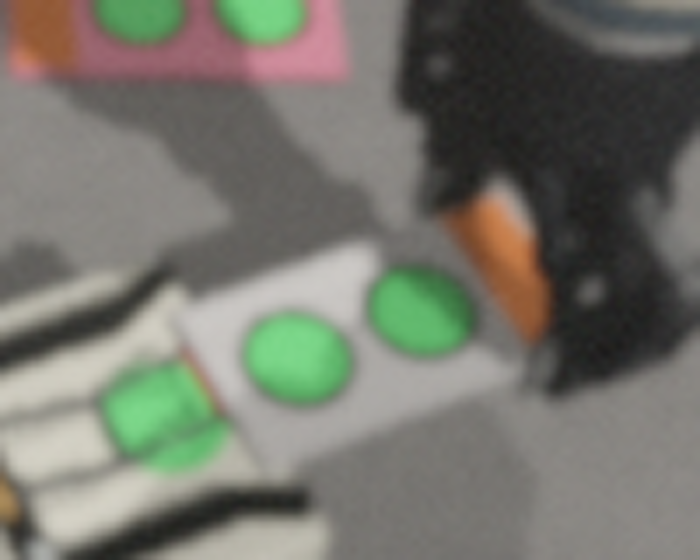

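```bash
T(){ python3 -c "
from h import *
s=bot.get_state();print(s['wrist_torque'].round(3),s['force'].round(2),s['eef_pos'].round(4))"; }
python3 -m crank '[0,0,0,0,0,-0.015,0.5, 0,0,0,0,0,0,0.5]' >/dev/null; T
python3 -m crank '[0,0,0,0,0,-0.015,0.5, 0,0,0,0,0,0,0.5]' >/dev/null; T
python3 -m crank '[0,0,0,0,0,-0.015,0.5, 0,0,0,0,0,0,0.5]' >/dev/null; T
```

```text
[-0.039 -0.     0.018] [ 0.86  0.49 -0.73] [0.4098 0.1826 0.0477]
[-0.023 -0.016  0.008] [0.4  0.01 0.54] [0.4098 0.1826 0.0472]
[-0.032 -0.059 -0.048] [-0.44 -0.22  0.55] [0.4098 0.1826 0.0465]
```

```bash
T(){ python3 -c "
from h import *
s=bot.get_state();print(s['wrist_torque'].round(3),s['force'].round(2),s['eef_pos'].round(4))"; }
python3 -m crank '[0,0,0,0,0,-0.015,0.5, 0,0,0,0,0,0,0.5]' >/dev/null; T
python3 -c "
from h import *
grab('wrist','pics/w12.png')"
```

```text
[-0.079 -0.034 -0.001] [0.33 0.53 0.52] [0.4098 0.1826 0.046 ]
```

View pics/w12.png

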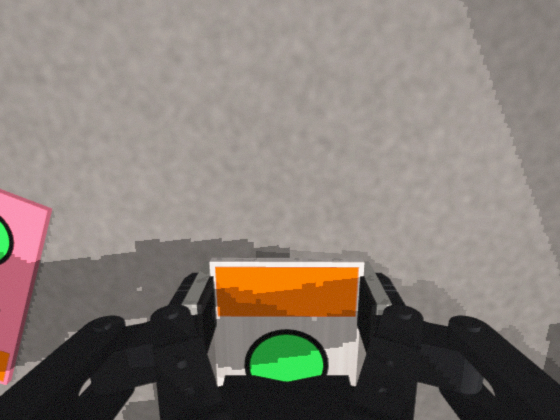

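```bash
T(){ python3 -c "
from h import *
s=bot.get_state();print(s['wrist_torque'].round(3),s['force'].round(2),s['eef_pos'].round(4))"; }
python3 -m crank '[0,0,0,0,0,0.033,0.5, 0,0,0,0,0,0,0.5]' >/dev/null; T
python3 -m crank '[0,0,0,0.1,-0.0016,0,0.5, 0,0,0,0.1,-0.0016,0,0.5, 0,0,0,0.1,-0.0016,0,0.5, 0,0,0,0,0,0,0.5]' >/dev/null; T
python3 -m crank '[0,0,0,0.1,-0.0016,0,0.5, 0,0,0,0.1,-0.0016,0,0.5, 0,0,0,0,0,0,0.5]' >/dev/null; T
python3 -c "
from h import *
f=grab('scene');crop(f,260,190,400,310,5,'pics/s13.png')
f=grab('top');crop(f,165,175,245,250,8,'pics/t13.png')"
```

```text
[-0.025 -0.013 -0.032] [ 0.5  -0.04 -0.99] [0.4098 0.1826 0.0474]
[-0.002 -0.01   0.003] [ 1.41 -0.16 -0.65] [0.4232 0.1827 0.0474]
[-0.03  -0.019  0.017] [ 0.32  0.86 -0.71] [0.4309 0.1825 0.0474]
```

View pics/s13.png

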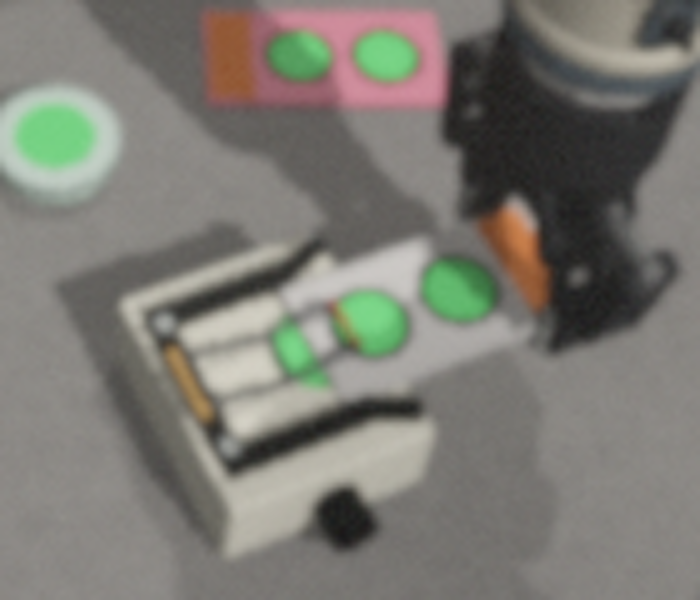

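View pics/t13.png

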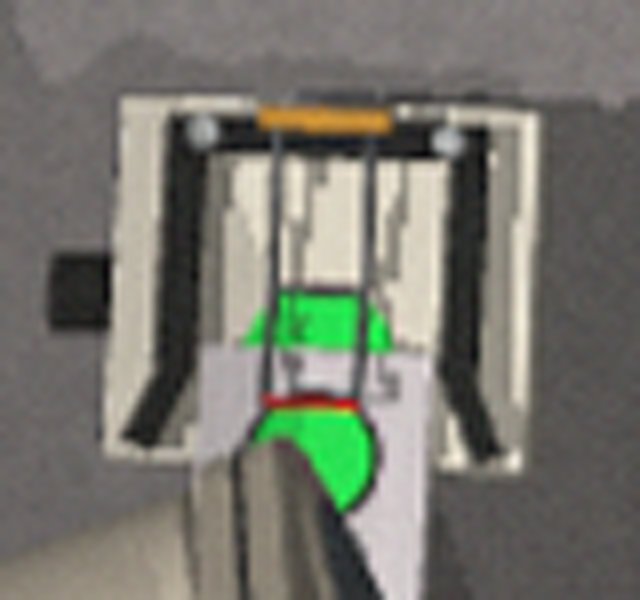

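```bash
T(){ python3 -c "
from h import *
s=bot.get_state();print(s['wrist_torque'].round(3),s['force'].round(2),s['eef_pos'].round(4))"; }
python3 -m crank '[0,0,0,0.08,-0.0014,0,0.5, 0,0,0,0.08,-0.0014,0,0.5, 0,0,0,0,0,0,0.5]' >/dev/null; T
python3 -m crank '[0,0,0,0.08,-0.0014,0,0.5, 0,0,0,0.08,-0.0014,0,0.5, 0,0,0,0,0,0,0.5]' >/dev/null; T
python3 -m crank '[0,0,0,0.08,-0.0014,0,0.5, 0,0,0,0,0,0,0.5]' >/dev/null; T
```

```text
[-0.009 -0.055  0.058] [ 0.43  0.61 -0.77] [0.437  0.1824 0.0474]
[-0.131  0.206 -0.077] [-0.9  -0.44 -0.06] [0.4426 0.182  0.0472]
[-0.08   0.656 -0.037] [-5.16 -1.14  1.46] [0.4448 0.1816 0.0471]
```

```bash
T(){ python3 -c "
from h import *
s=bot.get_state();print(s['wrist_torque'].round(3),s['force'].round(2),s['eef_pos'].round(4))"; }
python3 -m crank '[0,0,0,0.07,-0.0012,0,0.5, 0,0,0,0,0,0,0.5]' >/dev/null; T
python3 -m crank '[0,0,0,0.07,-0.0012,0,0.5, 0,0,0,0,0,0,0.5]' >/dev/null; T
```

```text
[0.209 1.383 0.066] [-10.24   0.74   3.52] [0.4455 0.1812 0.0467]
[-0.091  0.911 -0.021] [-6.34 -0.54  2.11] [0.4499 0.1815 0.047 ]
```

```bash
python3 -c "
from h import *
f=grab('top');crop(f,165,175,245,250,8,'pics/t14.png')
f=grab('wrist','pics/w14.png')"
```

```text
(no output)
```

View pics/t14.png

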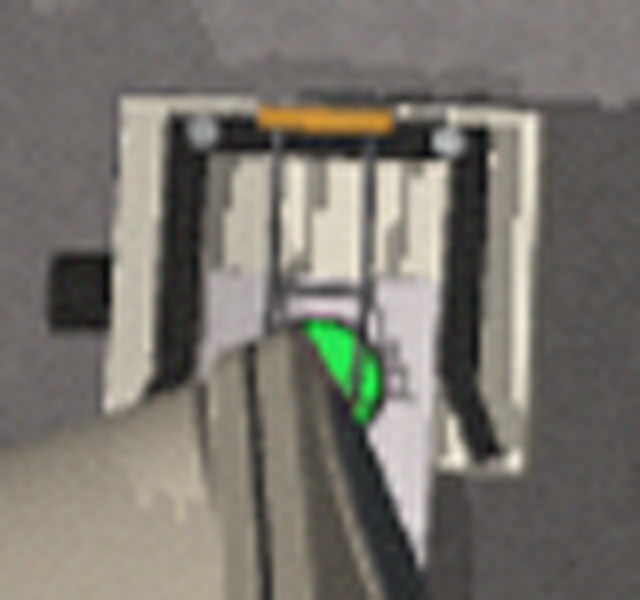

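View pics/w14.png

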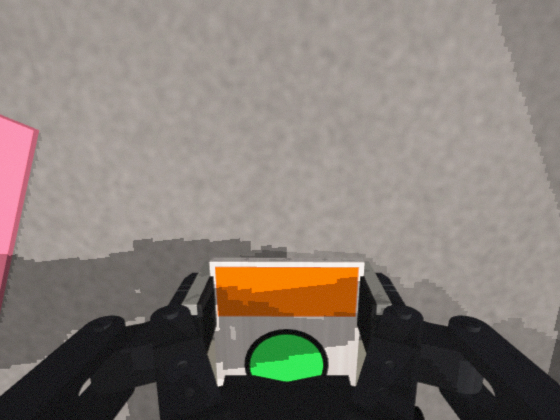

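```bash
T(){ python3 -c "
from h import *
s=bot.get_state();print(s['wrist_torque'].round(3),s['force'].round(2),s['eef_pos'].round(4))"; }
python3 -m crank '[0,0,0,0.08,-0.0012,0,0.5, 0,0,0,0.08,-0.0012,0,0.5, 0,0,0,0,0,0,0.5]' >/dev/null; T
python3 -m crank '[0,0,0,0.08,-0.0012,0,0.5, 0,0,0,0.08,-0.0012,0,0.5, 0,0,0,0,0,0,0.5]' >/dev/null; T
python3 -m crank '[0,0,0,0.08,-0.0012,0,0.5, 0,0,0,0.08,-0.0012,0,0.5, 0,0,0,0,0,0,0.5]' >/dev/null; T
```

```text
[-0.097  0.655 -0.039] [-3.42 -1.33  2.1 ] [0.4568 0.1814 0.0471]
[-0.119  0.717 -0.032] [-5.03 -0.52  2.93] [0.4632 0.1813 0.0471]
[-0.142  0.825  0.014] [-3.92 -1.32  4.16] [0.4695 0.1812 0.0472]
```

```bash
T(){ python3 -c "
from h import *
s=bot.get_state();print(s['wrist_torque'].round(3),s['force'].round(2),s['eef_pos'].round(4))"; }
python3 -m crank '[0,0,0,0.07,-0.001,0,0.5, 0,0,0,0.07,-0.001,0,0.5, 0,0,0,0,0,0,0.5]' >/dev/null; T
python3 -m crank '[0,0,0,0.05,-0.001,0,0.5, 0,0,0,0,0,0,0.5]' >/dev/null; T
python3 -m crank '[0,0,0,0.05,-0.001,0,0.5, 0,0,0,0,0,0,0.5]' >/dev/null; T
```

```text
[-0.064  0.888  0.02 ] [-5.51 -0.83  5.37] [0.4749 0.1811 0.0472]
[-0.02   0.978 -0.03 ] [-6.82  0.57  4.61] [0.4766 0.1811 0.0472]
[-0.021  1.025  0.07 ] [-7.23 -0.36  5.36] [0.4785 0.181  0.0472]
```

```bash
T(){ python3 -c "
from h import *
s=bot.get_state();print(s['wrist_torque'].round(3),s['force'].round(2),s['eef_pos'].round(4))"; }
python3 -m crank '[0,0,0,0.04,-0.001,0,0.5, 0,0,0,0,0,0,0.5]' >/dev/null; T
python3 -m crank '[0,0,0,0.04,-0.001,0,0.5, 0,0,0,0,0,0,0.5]' >/dev/null; T
python3 -m crank '[0,0,0,0.03,-0.001,0,0.5, 0,0,0,0,0,0,0.5]' >/dev/null; T
```

```text
[-0.05   1.13  -0.022] [-7.42 -0.1   5.17] [0.48   0.181  0.0472]
[0.078 1.339 0.023] [-9.6  -0.25  7.79] [0.481  0.1809 0.0471]
[0.43  2.001 0.056] [-13.45   2.15  11.08] [0.4811 0.1809 0.0471]
```

```bash
T(){ python3 -c "
from h import *
s=bot.get_state();print(s['wrist_torque'].round(3),s['force'].round(2),s['eef_pos'].round(4))"; }
python3 -m crank '[0,0,0,0.03,0,0,0.5, 0,0,0,0,0,0,0.5]' >/dev/null; T
python3 -c "
from h import *
f=grab('top');crop(f,165,175,245,250,8,'pics/t15.png')
f=grab('wrist','pics/w15.png')
f=grab('scene');crop(f,260,190,400,310,5,'pics/s15.png')"
```

```text
[0.619 2.553 0.079] [-17.19   4.22  13.57] [0.4811 0.1808 0.047 ]
```

View pics/t15.png

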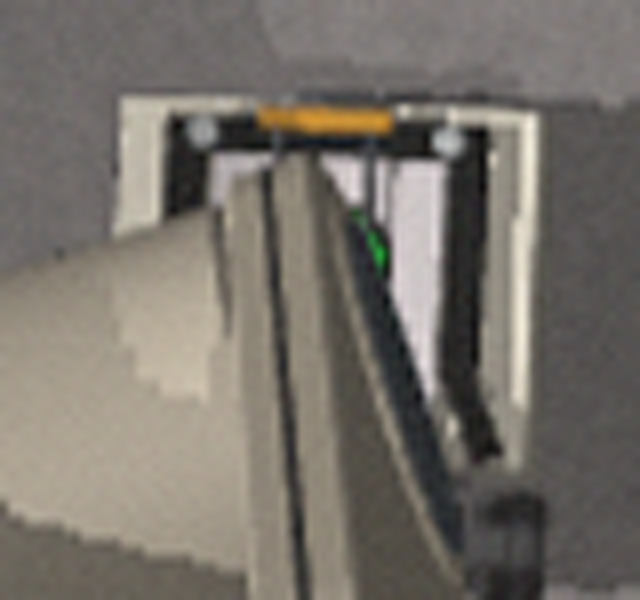

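View pics/s15.png

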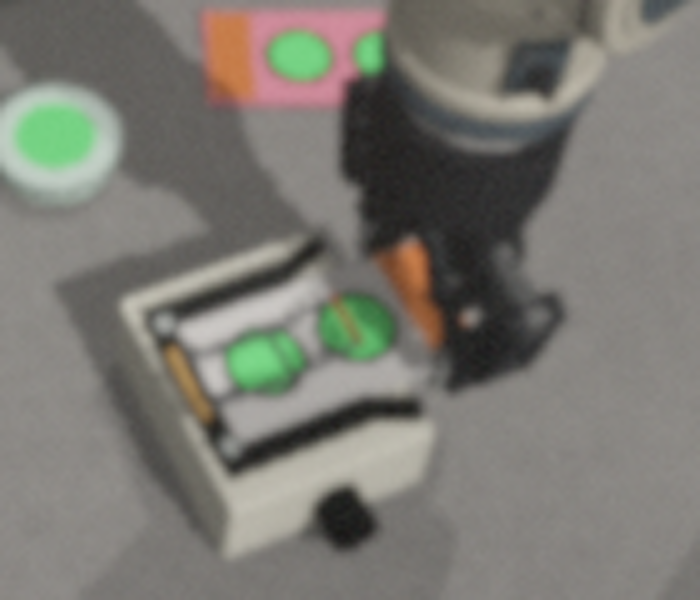

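View pics/w15.png

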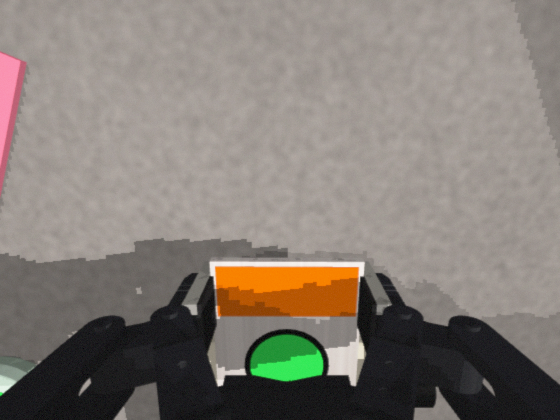

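```bash
python3 -m crank '[0,0,0,-0.03,0,0,0.5, 0,0,0,0,0,0,0.8, 0,0,0,0,0,0,1, 0,0,0,0,0,0,1, 0,0,0,0,0,0,1, 0,0,0,0,0,0,1, 0,0,0,0,0,0,1]'
python3 -c "
from h import *
f=grab('wrist','pics/w16.png')"
```

```text
time_s: 19.92
eef_pos: [0.485, 0.1814, 0.0473]
eef_rot: [[-1.0, 0.018, 0.0], [0.018, 1.0, 0.0], [-0.0, 0.0, -1.0]]
force: [0.3, -0.3, -0.4]
finger_gap: 0.0854
```

View pics/w16.png

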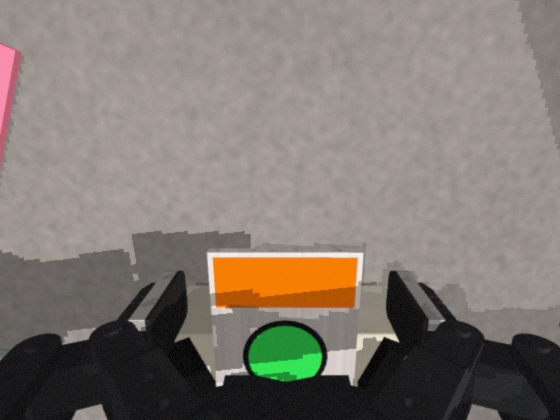

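```bash
python3 -m crank '[0,0,0,-0.1,0,0,1, 0,0,0,0,0,0.2,1, 0,0,0,0,0,0.4,1, 0,0,0,0,0,0.7,1, 0,0,0,0.1,0,0.9,1, 0,0,0,0.2,0,0.9,1, 0,0,0,0.3,0,0.9,1, 0,0,0,0.3,0,0.5,1, 0,0,0,0.3,0,0,1, 0,0,0,0,0,0,1, 0,0,0,0,0,0,1]'
python3 -c "
from h import *
f=grab('wrist','pics/w17.png');crop(f,210,90,370,260,4,'pics/w17c.png');print(f['s']['eef_pos'])
f=grab('scene','pics/s17.png')"
```

```text
time_s: 20.88
eef_pos: [0.5279, 0.181, 0.2267]
eef_rot: [[-1.0, 0.018, -0.001], [0.018, 1.0, -0.0], [0.001, -0.0, -1.0]]
force: [-0.4, 0.1, -0.3]
finger_gap: 0.0855
[0.52789742 0.18104461 0.22667675]
```

View pics/w17.png

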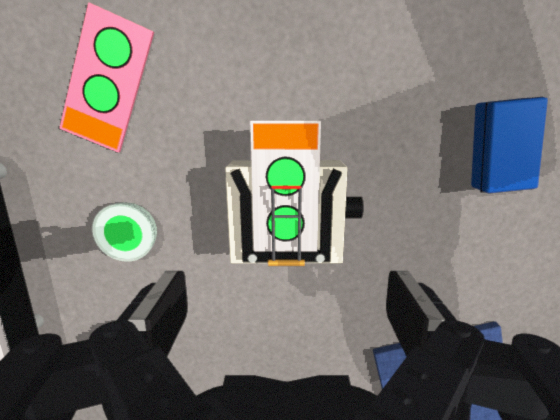

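View pics/s17.png

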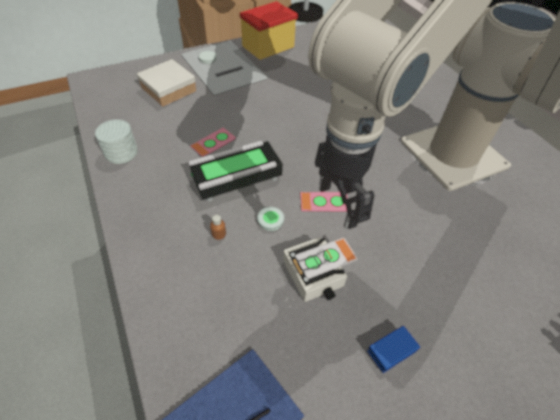

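View pics/w17c.png

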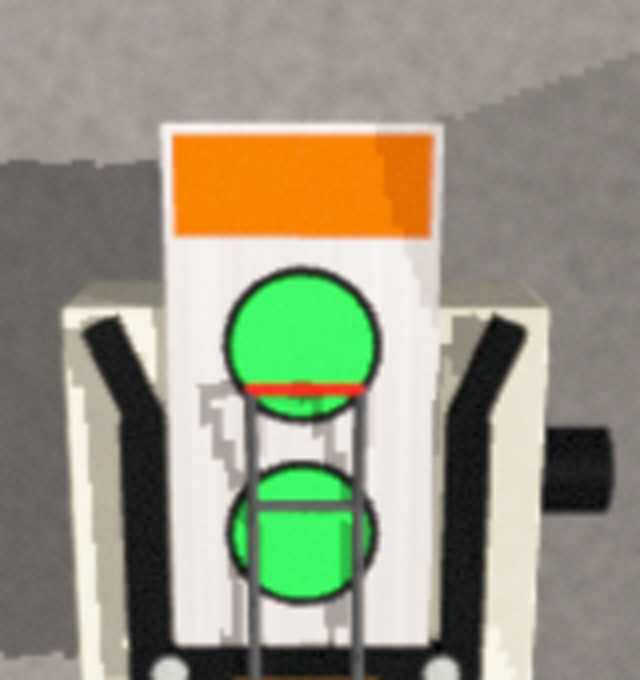

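```bash
python3 - <<'E'
from h import *
f=grab("wrist");C=lambda x,y:(210+x/4,90+y/4)
zs=.050
e=(ray(f,*C(64,310),zs)+ray(f,*C(548,308),zs))/2
for dz in(.004,):
    a=(ray(f,*C(161,125),zs+dz)+ray(f,*C(442,125),zs+dz))/2;b=(ray(f,*C(175,647),zs+dz)+ray(f,*C(438,647),zs+dz))/2
    print("overhang",e[0]-a[0],"len",b[0]-a[0],a,b,e)
g=grab("top","pics/t17.png");print(bot.get_state()["time_s"])
E
```

```text
overhang 0.03956725045863341 len 0.11884100275245768 [0.46321637 0.18073288 0.054     ] [0.58205738 0.17959151 0.054     ] [0.50278362 0.180919   0.05      ]
21.0833
```

View pics/t17.png

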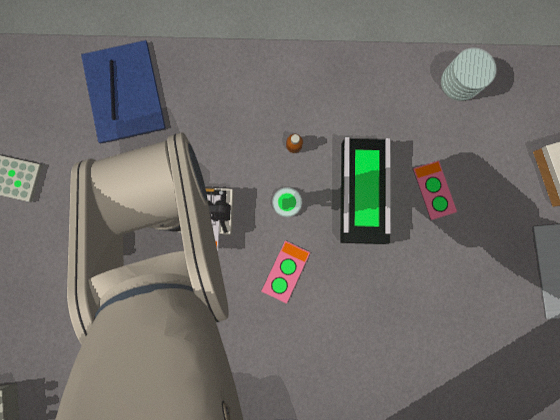

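Overhang measures 39.6 mm against the expected 40 mm, so the carrier is home. The dish, bottle and slide box look unmoved, and the robot is clear of everything.

```bash
python3 -c "
from workcell import close_job
print(close_job())"
```

```text
the job is handed in; nothing more can be done
None
```

The carrier is on the inspection stage, under the spring clip and home against the stop. I handed the job in at about 21 s of the 58 s allowed.

**What I did:** I pushed the carrier's far end until its orange end stuck out about 41 mm past the block's near edge. I gripped that end across its width at 70–80 N and lifted it off. I then slid it level under the clip; the push peaked at about 10 N at the bar, above the 3–8 N given, then ran at 3–7 N. At x = 0.481 m, close to the 0.4805 m I had worked out, the resistance turned hard. I pushed to 17 N there, let go and lifted clear.

**Last checks:**
- **Seating:** the orange end overhangs the stage by 39.6 mm (40 mm expected). No gap shows at the stop, and the clip's bar lies over the carrier.
- **Bystanders:** the dish, bottle, slide box and pink look-alikes look unmoved in the pictures.
- **Clearance:** the gripper is open and touching nothing.

**Disagreements:**
- **Cameras:** the top and wrist cameras differed by 2–4 mm in y. I went by the wrist camera, and the two agreed once the carrier was at stage height.
- **Stage height:** touching the nose down found the surface about 4–5 mm lower than my camera estimate, so I set the sliding height from the touch.
- **Clip angle:** I had no direct reading of it.

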